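Fetch a handlebar stem from a tilt-out parts bin

TASK

See which of the two clear tilt-out bins holds the silver handlebar stem, and tilt that bin fully forward to its stop, leaving the other bin shut and its pedal where it is. Take the stem out and set it down in the red job tray, flat on the tray's floor and the same way up as it sat in the bin, without dropping it or disturbing the crank there. Then ease the bin fully shut without letting it slam; leave the spray can and the wrench alone.

Things in the scene. Friction and masses are not known exactly. Their poses are not given: they have to be found in the camera images.
- rack: Tilt-out bin rack fixed to the bench: grey steel ends and divider, clear dust cover over the top and back, 175 deep x 466 wide x 207 high (mm). Origin on the bench under the middle of its open front; +x runs from the front into the rack, +y to the rack's left bin, z up. The top cover starts 50 mm behind the front; its upper face is 207 mm up. In front of it the ends and divider are 90 mm high.
- left_bin (a joint): Tilt of the left bin (rad): 0 shut, grows as its top swings forward (to the rack's -x) about the pivot along its lower front edge; stop at 0.92. The bin weighs 450 g and has little friction: let go below about 0.4 rad empty, 0.65 with the stem in it, it falls shut and slams; at the stop it stays open by its own weight. About 2 N at the handle moves it.
- right_bin (a joint): Tilt of the right bin, the same in every way as the left bin.
- left_bin_handle (a point): Middle of the left bin's blue pull bar: round, 10 mm thick, 100 mm long along y, 35 mm in front of the bin's front face and 16 mm above its top edge, on two sloping arms at its ends (90 mm clear between them). Axes turn with the bin; when shut they are the rack's.
- right_bin_handle (a point): Middle of the right bin's blue pull bar, the same as the left.
- left_bin_hinge (a point): Middle of the left bin's pivot line, at the lower edge of its front face, 15 mm above the bench. The handle is at (-35, 0, 172) mm from here in the bin's axes.
- right_bin_hinge (a point): The same point of the right bin.
- left_bin_floor (a point): Centre of the left bin's inner floor; x from front wall to back, z out of the floor; turns with the bin. The bin is an open-topped clear box, 216 wide (y), 168 deep (x), walls and floor 4 mm; front wall 156 high, back and sides 55 high, but the front 15 mm of the sides is as high as the front.
- right_bin_floor (a point): The same point of the right bin.
- stem: Silver handlebar stem, 160 g, 123 (x) x 44 (y) x 40 high (z) mm, loose in one bin, on its underside; it may slide as the bin tilts. Origin mid underside. Steerer clamp (upright cylinder, 38 across) at x = -42, bar clamp (cylinder along y, 40 across, 44 long) at x = +42; grip it between them: from x = -23 to +22 a body 30 wide, 30 high, middle 20 above the underside.
- pedal: Black pedal, 65 x 115 x 27 mm, 200 g, loose in the other bin. Origin at the middle of its underside. To be left alone.
- tray: Red steel job tray fixed to the bench, 280 (x) x 210 (y) x 25 mm high outside, walls and floor 3 mm. Origin at the middle of its underside.
- tray_floor (a point): Centre of the tray's inner floor, 3 mm above the bench, with the tray's axes.
- crank: Black crank arm lying in the tray near its +y wall, along the tray's x: 205 x 38 x 22 mm. Origin at the middle of its underside. The rest of the tray's floor, from the tray's y = -100 to about y = +45 mm, is free.
- wrench: Steel wrench, 190 mm long, lying on the bench in front of the rack. To be left alone.
- spray: Spray can, 53 mm across, 190 mm high, standing on the bench beyond the tray. To be left alone.
Mind the look-alikes: they are no part of the job. Several things have the shape of the stem; the one meant has the colours described above.

How it is judged:
By the outcome, as a careful person would: the job done as asked, in the order asked, and still so for the second after the job is handed in, with the robot touching nothing.
It also fails if it takes over 72 s, if anything falls off the work surface, if the arm or the gripper's body presses on something with over 40 N, if the wrist force passes 120 N, or if a joint passes its speed limit or range.

ROBOT

A 7-joint arm with a two-finger parallel gripper is mounted at the origin on the work surface. World frame = base frame: x ahead of the robot, y to its left, z up, the work surface at z = 0. Lengths are in m, angles in degrees, forces in N, time in s.
With the tool pointing down it reaches from about 0.425 to 0.875 m from the base axis. Payload 4.7 kg.
Tool frame: the origin (TCP) lies midway between the tips of the shut fingers; the grasp point (between the pads) lies 19 mm behind it; y points along the fingers, x is the direction in which the jaws open and shut, and the axes are right-handed (so a half turn about y gives the same grasp; the last joint's range is limited). The gripper opens to 87 mm and grips with 3 to 60 N. Pads are 19 mm wide; open, the fingers measure 117 mm over their backs; the gripper's body (75 mm by 190 mm) begins 51 mm behind the grasp point.
Start: joints at [74.032, 18.392, -4.016, 83.108, 1.295, 78.541, -3.26], TCP at [0.188, -0.622, 0.223] pointing down, gripper open.
Joint ranges: [-163.93, 163.93], [-17.29, 119.83], [-79.2, 71.16], [3.27, 140.29], [-89.18, 269.18], [5.43, 117.66], [-154.24, 154.24]. Speed limits (degrees/s): [147.25, 147.25, 180, 180, 180, 180, 180].

INTERFACE

Orientations are given as [roll, pitch, yaw] about the fixed x, y, z axes, in that order (R = Rz(yaw) Ry(pitch) Rx(roll)).
In Python, from cell import env gives the robot as it stands.
- The arm moves only by the tool carry_out, never from a script. Its argument "targets" is a list of rows, each a list of 2 entries, a list of its own where there are three numbers: the shift along the tool's x, y, z in mm, then the turn, a rotation vector about the tool's x, y, z in degrees. A call has 1 to 12 rows; each row shifts and turns the commanded pose from where the row before left it, along the tool's axes as they then stand; what a row does not reach is not made up. A row lasts 1/10 s, in which the tool goes at most 50 mm and 8.59 degrees, less where a joint would pass 70% of its speed; a pose out of reach is approached as far as the arm can. A call with a gripper value outside its range is refused whole. "jaw" is the opening, from 0 (shut) to 1 (fully open), set as the call begins (left out, the last holds). The fingers move at their own pace and stop on an object; "squeeze" is the grip in N (left out, the last holds). Time passes only in rows, so rows that do not move let the fingers close. It gives the time, the measured TCP pose, the force and the opening at its end, in the units of the state.
- env.get_obs(): the state, without advancing time (a new reading comes with each control period).
- env.read_camera(name): name is "scene" or "side" or "wrist"; returns the picture (420x560x3 uint8, red, green, blue); there is no depth.
- env.get_calibration(name): a dict with "fx", "fy", "cx", "cy" (pixels), "R" (3x3) and "t" (3): a world point X has camera coordinates R X + t; the wrist camera has in their place "hand_eye" (4x4, takes a point from camera to tool coordinates, whose origin is the TCP and whose axes are the tool frame's). Camera axes: x right, y down, z forward; pixel columns grow to the right and rows downward; lengths in m; the calibration is good to about 2 mm. The wrist camera is an equidistant fisheye: a pixel r from the principal point sees the ray r / f radians off the axis. A picture is of the moment at which its call begins: read the wrist's pose just before it. get_calibration takes no time and is no camera call.
- env.sign_off(): hands the job in, once; it reports no verdict.
Trained networks look in the newest picture that a camera, given by its name, has taken for a name from the list of things; names that differ only in an ending like _2 or _b are one class to them, and where a whole thing is asked for, a point or a joint stands for the part that bears it (a point fixed in the world has none). Each returns a list of dicts, best first, with "p" (0 to 1); they miss things now and then, are a little off and sometimes report something else, mostly with a low value. They report only what shows in the picture. A call takes as long as a camera call. They do not tell look-alikes from the thing itself.
- env.outline_of(camera, label): "mask" (420x560 bool, what is visible of it) and "xy" ([column, row] in pixels, amid what is visible of it).
The state is a dict: "time_s": time; "qpos": joint angles; "joint_velocities": joint speeds; "effort": joint torques, N m; "tool_pos": TCP position; "tool_rot": TCP orientation; "force": force on the tool from outside, world axes, zero at the start; "wrist_torque": the same for the moment, N m; "grip_width": finger opening in m.
Only numpy, scipy, OpenCV 4.12 (cv2) and the standard library are available. Lean on these libraries where they do the work, as an engineer would, in place of code of your own. Each camera call takes 0.05 s, during which the arm holds its last target.

## Working session

There is one attempt and no reset: what is moved stays moved. The work goes in short steps, Python scripts to look and compute and a tool call to move; the robot and the scene stay as the last step left them, time stands still between calls to the robot, and variables do not carry over. Pictures are saved under pics/ and viewed, and the job is handed in when it is done.

Besides the shell and the picture viewer there is one more tool, called after ">>>" by a JSON object that holds its "name" and its "arguments", one argument or row to a line. carry_out: Moves the arm, as the interface text tells. Its arguments: {"type":"object","properties":{"targets":{"type":"array","items":{"type":"array"}},"jaw":{"type":"number"},"squeeze":{"type":"number"}},"required":["targets"]}

```bash
ls; mkdir -p pics; python3 - <<'E'
from cell import env
import cv2
o=env.get_obs()
print(o)
for n in ["scene","side","wrist"]:
    im=env.read_camera(n); cv2.imwrite(f"pics/a_{n}.png",im[:,:,::-1])
    print(n,env.get_calibration(n))
E
```

```text
pics
{'time_s': 0.0, 'qpos': array([74.03188654, 18.43886766, -4.01733744, 83.17609666,  1.29487257,
       78.53938327, -3.25986241]), 'joint_velocities': array([ 0.04717472, -0.06838071,  0.0466217 , -0.04615477, -0.07709637,
       -0.03756708, -0.09227443]), 'effort': array([-1.53715973e-04, -4.91290390e+01, -4.04249439e-01, -3.12525201e+01,
       -6.41333009e-02,  4.38219379e-02,  1.74181118e-04]), 'tool_pos': array([ 0.18742027, -0.62181298,  0.22145346]), 'tool_rot': array([-90.00505264,   0.10910342, -73.22028934]), 'force': array([-0.01054576,  0.22584398,  0.17269047]), 'wrist_torque': array([0.04802503, 0.00438654, 0.0073508 ]), 'grip_width': 0.08693991493922291}
scene {'fx': 454.7835347142796, 'fy': 454.7835347142796, 'cx': 284.5959123452388, 'cy': 211.19447607911877, 'R': array([[-0.08121565, -0.99669547,  0.00147147],
       [-0.94610224,  0.0766285 , -0.31467224],
       [ 0.31351964, -0.02694847, -0.94919925]]), 't': array([0.07613577, 0.54679513, 1.17212465])}
side {'fx': 418.247314387426, 'fy': 418.247314387426, 'cx': 283.0315954673491, 'cy': 213.01469460113563, 'R': array([[-0.84194541, -0.53914903, -0.02112455],
       [-0.2964998 ,  0.49502017, -0.81672694],
       [ 0.45079462, -0.68137608, -0.57663754]]), 't': array([0.44268666, 0.26867143, 1.18449721])}
wrist {'fx': 325.19226210127806, 'fy': 325.19226210127806, 'cx': 273.51317179580525, 'cy': 208.56962426472379, 'hand_eye': array([[ 9.99999960e-01,  2.76819105e-04,  5.80746549e-05,
         6.30327274e-04],
       [ 1.40841279e-05, -2.53801844e-01,  9.67256235e-01,
        -1.62899066e-01],
       [ 2.82494460e-04, -9.67256195e-01, -2.53801838e-01,
         7.02916057e-02],
       [ 0.00000000e+00,  0.00000000e+00,  0.00000000e+00,
         1.00000000e+00]])}
```

View pics/a_scene.png

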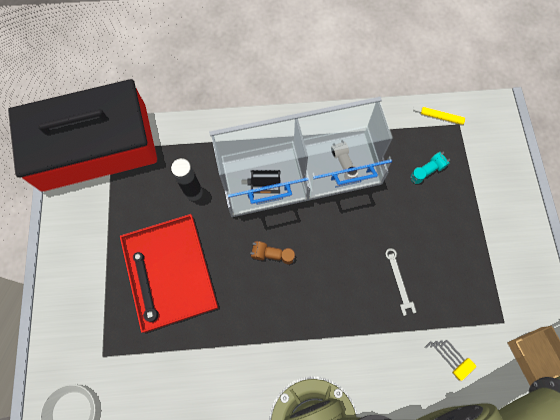

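View pics/a_side.png

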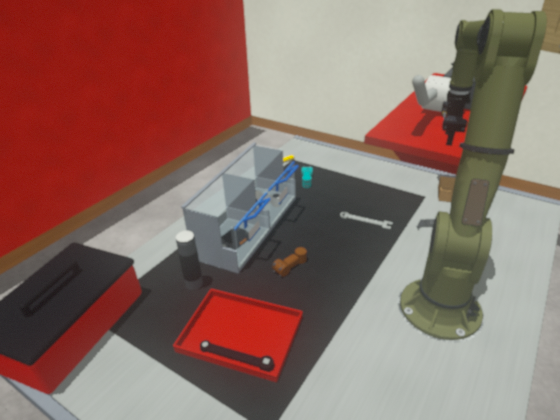

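View pics/a_wrist.png

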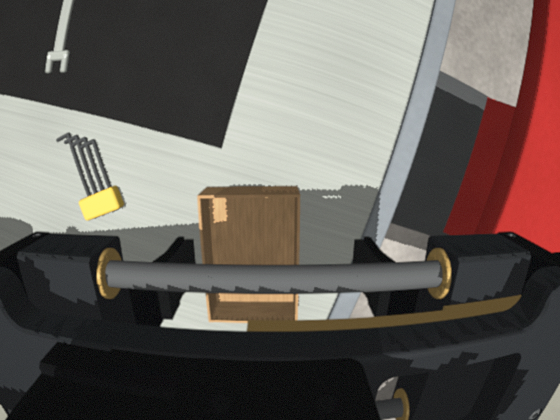

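The scene view shows the silver stem in the right bin, near px (345,155), and the black pedal in the left bin (265,180). The brown stem (272,253) and the teal stem (430,167) are look-alikes on the mat. I'll confirm this in an enlarged crop and measure the rack there too.

```bash
python3 - <<'E'
from cell import env
import cv2,numpy as np
im=cv2.imread("pics/a_scene.png")
c=im[85:225,205:400]; cv2.imwrite("pics/b_crop.png",cv2.resize(c,None,fx=4,fy=4,interpolation=cv2.INTER_CUBIC))
ims=env.read_camera("scene")
cal=env.get_calibration("scene");R=cal['R'];t=cal['t']
def bp(u,v,z):
    d=R.T@np.array([(u-cal['cx'])/cal['fx'],(v-cal['cy'])/cal['fy'],1]);o=-R.T@t
    return o+d*(z-o[2])/d[2]
ov=ims[:,:,::-1].copy()
for l in ["rack","right_bin_handle","left_bin_handle","stem","pedal","tray","crank","wrench","spray"]:
    for r in env.outline_of("scene",l)[:5]:
        m=r['mask']; ys,xs=np.nonzero(m)
        print(l,round(r['p'],2),np.round(r['xy'],1),m.sum(),(xs.min(),xs.max(),ys.min(),ys.max()), np.round(bp(*r['xy'],0.02),3), np.round(ims[m].mean(0)))
        np.save(f"/tmp/{l}_{int(r['xy'][0])}.npy",m)
E
```

```text
rack 0.71 [304.9 154.7] 14312 (np.int64(209), np.int64(392), np.int64(97), np.int64(216)) [ 0.75  -0.047  0.02 ] [158. 169. 176.]
right_bin_handle 0.79 [346.  170.5] 2869 (np.int64(306), np.int64(391), np.int64(143), np.int64(198)) [ 0.688 -0.166  0.02 ] [141. 159. 174.]
left_bin_handle 0.77 [264.4 184.9] 2649 (np.int64(226), np.int64(307), np.int64(160), np.int64(214)) [0.661 0.083 0.02 ] [142. 160. 175.]
left_bin_handle 0.7 [189.6 178.9] 824 (np.int64(171), np.int64(202), np.int64(159), np.int64(200)) [0.698 0.305 0.02 ] [109. 109. 108.]
stem 0.82 [269.4 256.2] 627 (np.int64(250), np.int64(295), np.int64(242), np.int64(264)) [0.443 0.084 0.02 ] [142.  95.  56.]
stem 0.78 [431.6 166.3] 529 (np.int64(411), np.int64(448), np.int64(152), np.int64(182)) [ 0.681 -0.426  0.02 ] [ 12. 177. 172.]
stem 0.73 [348.3 172. ] 2828 (np.int64(306), np.int64(391), np.int64(144), np.int64(197)) [ 0.682 -0.172  0.02 ] [142. 160. 175.]
stem 0.72 [347.  158.4] 295 (np.int64(332), np.int64(353), np.int64(148), np.int64(170)) [ 0.727 -0.174  0.02 ] [146. 149. 149.]
stem 0.63 [401.3 278.9] 468 (np.int64(38
[... 283 characters left out ...]
15), np.int64(332)) [0.428 0.365 0.02 ] [216.  50.  38.]
crank 0.82 [143.5 294. ] 618 (np.int64(133), np.int64(157), np.int64(253), np.int64(322)) [0.365 0.438 0.02 ] [73. 68. 69.]
wrench 0.57 [400.3 283.5] 466 (np.int64(386), np.int64(415), np.int64(249), np.int64(315)) [ 0.336 -0.274  0.02 ] [202. 203. 198.]
wrench 0.52 [345.2 158. ] 253 (np.int64(333), np.int64(353), np.int64(149), np.int64(169)) [ 0.729 -0.168  0.02 ] [149. 149. 146.]
spray 0.64 [302.9 155.2] 13996 (np.int64(209), np.int64(392), np.int64(98), np.int64(216)) [ 0.749 -0.041  0.02 ] [159. 170. 177.]
spray 0.57 [188.6 178. ] 766 (np.int64(171), np.int64(202), np.int64(159), np.int64(200)) [0.702 0.308 0.02 ] [110. 110. 109.]
```

View pics/b_crop.png

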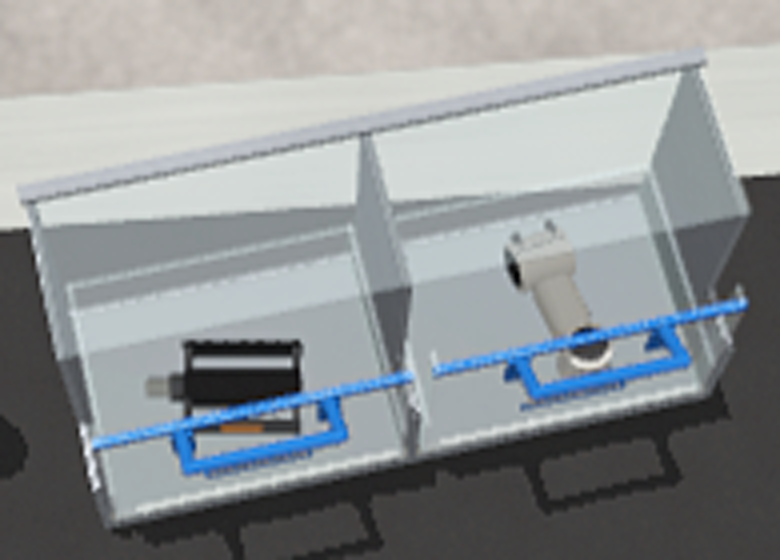

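```bash
cat > h.py <<'E'
import numpy as np
from cell import env
from scipy.optimize import least_squares
def cam(n): return env.get_calibration(n)
def bp(c,u,v,z):
    R,t=c['R'],c['t'];d=R.T@np.array([(u-c['cx'])/c['fx'],(v-c['cy'])/c['fy'],1]);o=-R.T@t
    return o+d*(z-o[2])/d[2]
def proj(c,X):
    X=np.atleast_2d(X);p=X@c['R'].T+c['t']
    return np.c_[c['fx']*p[:,0]/p[:,2]+c['cx'],c['fy']*p[:,1]/p[:,2]+c['cy']]
def rz(a): return np.array([[np.cos(a),-np.sin(a),0],[np.sin(a),np.cos(a),0],[0,0,1]])
E
python3 - <<'E'
from h import *
c=cam("scene")
f=lambda x,y:(205+x/4-.4,85+y/4-.4)
pts={'stripR':[(435,370),(747,303)],'stripL':[(92,443),(412,378)],'barR':[(530,392),(690,360)],'barL':[(187,470),(347,437)]}
zz={'stripR':.171,'stripL':.171,'barR':.187,'barL':.187}
for k,v in pts.items():
    a,b=[bp(c,*f(*p),zz[k]) for p in v]
    d=a-b; print(k,np.round(a,4),np.round(b,4),'len',np.linalg.norm(d),'yaw',np.degrees(np.arctan2(-d[0],d[1])),'mid',(a+b)/2)
for n,p,z in [('backL',(20,193),.207),('backR',(705,57),.207),('frontL',(115,522),.0),('frontR',(712,395),.0)]:
    print(n,bp(c,*f(*p),z))
E
```

```text
stripR [ 0.6124 -0.0496  0.171 ] [ 0.6438 -0.2628  0.171 ] len 0.21556746232052956 yaw 8.377341902357358 mid [ 0.62809454 -0.15621575  0.171     ]
stripL [0.5792 0.1786 0.171 ] [ 0.6079 -0.0339  0.171 ] len 0.2144394115044349 yaw 7.691508263445019 mid [0.59358588 0.07239065 0.171     ]
barR [ 0.5855 -0.1079  0.187 ] [ 0.5994 -0.2147  0.187 ] len 0.10774290834368787 yaw 7.424670806352094 mid [ 0.59246706 -0.16127353  0.187     ]
barL [0.5498 0.1172 0.187 ] [0.564  0.0133 0.187 ] len 0.10493228940186057 yaw 7.7702816092140585 mid [0.55693688 0.06523877 0.187     ]
backL [0.74567521 0.21507448 0.207     ]
backR [ 0.81163426 -0.25209711  0.207     ]
frontL [0.58040932 0.18162816 0.        ]
frontR [ 0.64509749 -0.27493395  0.        ]
```

```bash
cat >> h.py <<'E'
RO=np.array([0.610,-0.043,0]); RY=np.radians(8.05)
def rack(p): return RO+np.atleast_2d(p)@rz(RY).T
E
python3 - <<'E'
from h import *
import cv2
lines=[]
for s in (1,-1):
    y=s*.1155
    lines+=[[(0,y-.108,.171),(0,y+.108,.171)],[(-.035,y-.05,.187),(-.035,y+.05,.187)]]
lines+=[[(.175,-.233,.207),(.175,.233,.207)],[(.05,-.233,.207),(.05,.233,.207)],[(0,-.233,0),(0,.233,0)]]
for n,(x0,y0,x1,y1) in {'scene':(205,85,400,225),'side':(175,140,320,270)}.items():
    im=cv2.imread(f"pics/a_{n}.png"); c=cam(n); S=4
    im=cv2.resize(im[y0:y1,x0:x1],None,fx=S,fy=S,interpolation=cv2.INTER_CUBIC)
    for l in lines:
        p=(proj(c,rack(np.array(l)))-[x0,y0]+.5)*S
        cv2.line(im,tuple(int(v) for v in p[0]),tuple(int(v) for v in p[1]),(0,0,255),1)
    cv2.imwrite(f"pics/c_{n}.png",im)
E
```

```text
(no output)
```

View pics/c_scene.png

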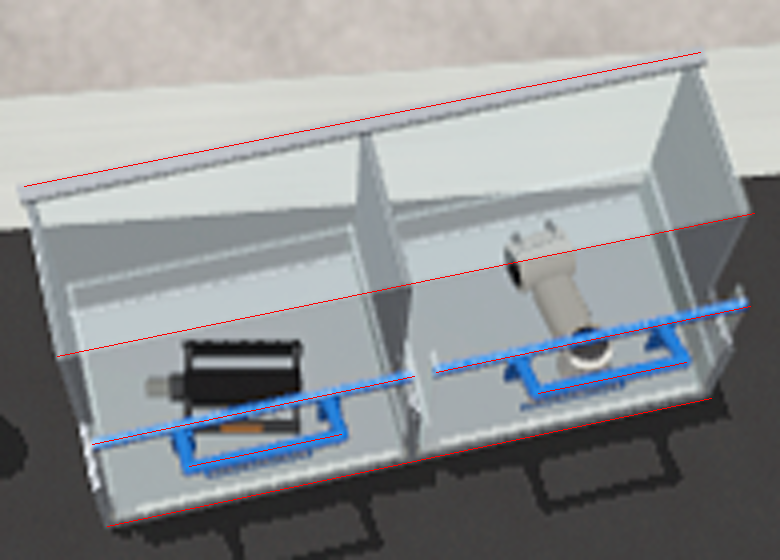

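View pics/c_side.png

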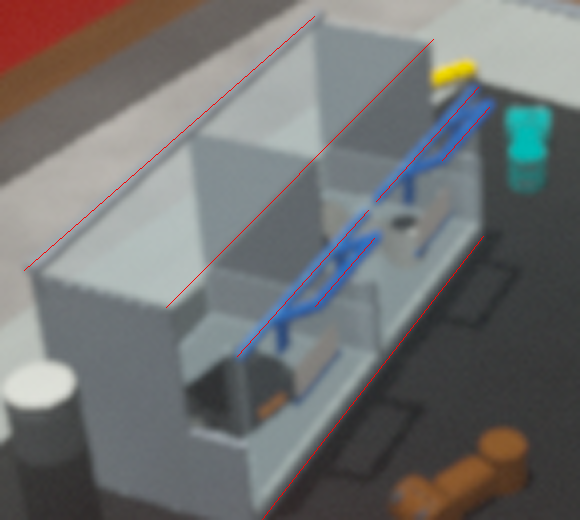

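Overlay: the rack model (origin about (0.610, -0.043), yaw about 8°) lies on the strips, pull bars and edges in both views. The silver stem at crop (560,300), px (345,158), is in the right bin and the black pedal in the left one. The brown and teal stems are on the mat. So the target is the right bin. I'll turn the gripper so the jaw runs along rack x.

>>> {"name": "carry_out", "arguments": {
  "targets": [
    [[0, 0, 0], [0, -6.8, 0]],
    [[0, 0, 0], [0, -6.8, 0]],
    [[0, 0, 0], [0, -6.8, 0]],
    [[0, 0, 0], [0, -6.8, 0]],
    [[0, 0, 0], [0, -6.8, 0]],
    [[0, 0, 0], [0, -6.8, 0]],
    [[0, 0, 0], [0, -6.8, 0]],
    [[0, 0, 0], [0, -6.8, 0]],
    [[0, 0, 0], [0, -6.8, 0]],
    [[0, 0, 0], [0, -6.8, 0]],
    [[0, 0, 0], [0, -6.6, 0]],
    [[0, 0, 0], [0, -6.6, 0]]
  ],
  "jaw": 0.3,
  "squeeze": 10
}}

```text
time_s: 1.85
tool_pos: [0.1875, -0.6224, 0.2226]
tool_rot: [-90.0, 0.0, 8.2]
force: [-0.2, 0.3, -0.2]
grip_width: 0.0262
```

>>> {"name": "carry_out", "arguments": {
  "targets": [
    [[36, -3, 31], [0, 0, 0]],
    [[36, -3, 31], [0, 0, 0]],
    [[36, -3, 31], [0, 0, 0]],
    [[36, -3, 31], [0, 0, 0]],
    [[36, -3, 31], [0, 0, 0]],
    [[36, -3, 31], [0, 0, 0]],
    [[36, -3, 31], [0, 0, 0]],
    [[36, -3, 31], [0, 0, 0]],
    [[36, -3, 31], [0, 0, 0]],
    [[36, -3, 31], [0, 0, 0]],
    [[36, -3, 31], [0, 0, 0]],
    [[0, 0, 0], [0, 0, 0]]
  ]
}}

```text
time_s: 3.05
tool_pos: [0.5371, -0.2211, 0.2565]
tool_rot: [-89.8, -0.3, 8.7]
force: [0.7, 0.2, -0.2]
grip_width: 0.0262
```

```bash
cat >> h.py <<'E'
from scipy.spatial.transform import Rotation as Ro
def pose(o=None):
    o=o or env.get_obs()
    return o['tool_pos'],Ro.from_euler('xyz',o['tool_rot'],degrees=True).as_matrix()
def to(pt):
    p,R=pose(); return np.round(R.T@(np.asarray(pt)-p)*1e3,1)
E
python3 - <<'E'
from h import *
import cv2
o=env.get_obs();print(o['tool_pos'],o['tool_rot'],np.round(o['qpos'],1))
print(to(rack((-.035,-.1155,.187-.019))[0]))
cv2.imwrite("pics/d_w.png",env.read_camera("wrist")[:,:,::-1])
c=cam("wrist");print
p,R=pose(o)
H=c['hand_eye']
for q in [(-.035,-.0655,.187),(-.035,-.1655,.187),(-.035,-.1155,.187)]:
    Xt=R.T@(rack(q)[0]-p); Xc=np.linalg.inv(H)@np.r_[Xt,1]
    th=np.arctan2(np.hypot(*Xc[:2]),Xc[2]); d=Xc[:2]/np.hypot(*Xc[:2])
    print(np.array([c['cx'],c['cy']])+c['fx']*th*d)
E
```

```text
[ 0.53711092 -0.22114704  0.25652027] [-89.82007645  -0.26528704   8.68559305] [ 50.3  11.7 -35.   89.5   6.5  80.7  23.5]
[62.3 89.  49.7]
[359.06685084  84.87323268]
[353.02704295 218.55591447]
[357.13575214 152.75723412]
```

View pics/d_w.png

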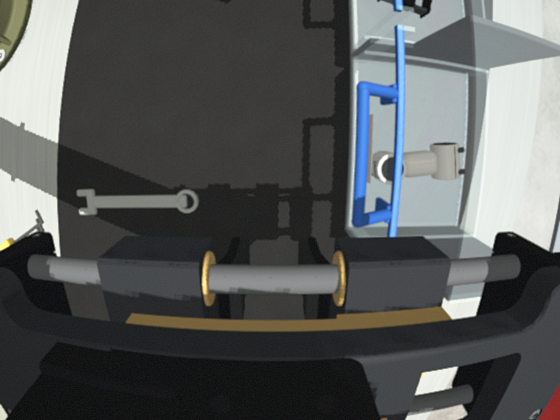

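Wrist view: the pull bar is at column 361, rows 85–222, where I predicted 357 and 85–219. That agrees to about 3 mm.

>>> {"name": "carry_out", "arguments": {
  "targets": [
    [[32, 0, 25], [0, 0, 0]],
    [[32, 0, 25], [0, 0, 0]],
    [[0, 0, 0], [0, 0, 0]],
    [[0, 0, 0], [0, 0, 0]],
    [[0, 20, 0], [0, 0, 0]],
    [[0, 20, 0], [0, 0, 0]],
    [[0, 15, 0], [0, 0, 0]],
    [[0, 0, 0], [0, 0, 0]]
  ]
}}

```text
time_s: 3.9
tool_pos: [0.5865, -0.1732, 0.1981]
tool_rot: [-90.0, 0.3, 7.8]
force: [-0.9, -0.6, -0.3]
grip_width: 0.0257
```

```bash
python3 - <<'E'
from h import *
import cv2
o=env.get_obs();print(o['tool_pos'],o['tool_rot'],np.round(o['qpos'],1),o['force'])
print(to(rack((-.035,-.1155,.187-.018))[0]))
cv2.imwrite("pics/e_w.png",env.read_camera("wrist")[:,:,::-1])
E
```

```text
[ 0.58651782 -0.17316759  0.19805313] [-89.9511517    0.26262237   7.81853536] [ 43.5  18.2 -36.4  89.6  11.   76.1  13.7] [-0.93490317 -0.57271738 -0.28744104]
[ 6.6 29.  10.1]
```

View pics/e_w.png

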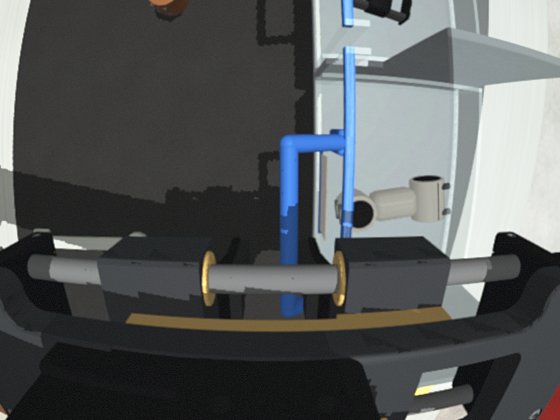

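Bar column 290 against finger centre 273 agrees with the roughly 7 mm x offset I computed. Shifting, then going down.

>>> {"name": "carry_out", "arguments": {
  "targets": [
    [[7, 0, 10], [0, 0, 0]],
    [[0, 0, 0], [0, 0, 0]],
    [[0, 10, 0], [0, 0, 0]],
    [[0, 10, 0], [0, 0, 0]],
    [[0, 9, 0], [0, 0, 0]],
    [[0, 0, 0], [0, 0, 0]],
    [[0, 0, 0], [0, 0, 0]]
  ]
}}

```text
time_s: 4.65
tool_pos: [0.5941, -0.1605, 0.171]
tool_rot: [-90.0, 0.0, 8.0]
force: [-0.1, -0.2, 0.4]
grip_width: 0.0261
```

```bash
python3 - <<'E'
from h import *
import cv2
o=env.get_obs();print(o['tool_pos'],o['tool_rot'],o['force'],o['time_s'])
print(to(rack((-.035,-.1155,.187-.018))[0]))
w=env.read_camera("wrist")[:,:,::-1]
s=env.read_camera("side")[150:250,220:340,::-1]
w=cv2.resize(w,None,fx=.75,fy=.75)
s=cv2.resize(s,(378,315))
cv2.imwrite("pics/f.png",np.hstack([w,s]))
E
```

```text
[ 0.59411745 -0.16053956  0.17100854] [-8.99805469e+01  4.97528179e-02  7.96610219e+00] [-0.1375624  -0.18857731  0.41142405] 4.65
[-2.8  2.  -1.3]
```

View pics/f.png

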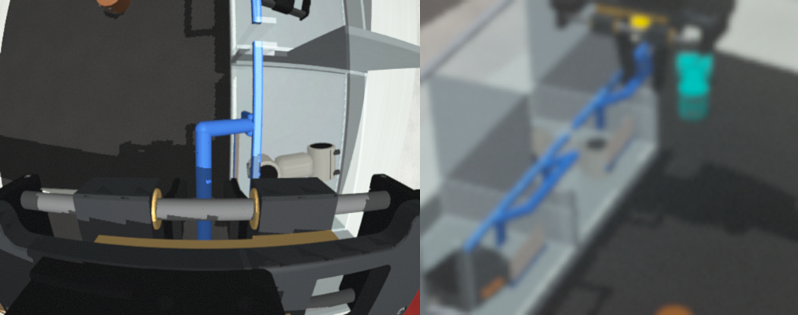

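The bar sits centred between the fingers (px 204 against 205). Closing.

>>> {"name": "carry_out", "arguments": {
  "targets": [
    [[0, 0, 0], [0, 0, 0]],
    [[0, 0, 0], [0, 0, 0]],
    [[0, 0, 0], [0, 0, 0]],
    [[0, 0, 0], [0, 0, 0]],
    [[0, 0, 0], [0, 0, 0]]
  ],
  "jaw": 0,
  "squeeze": 15
}}

```text
time_s: 5.25
tool_pos: [0.5933, -0.1607, 0.1717]
tool_rot: [-90.0, 0.1, 8.0]
force: [-5.3, -0.1, 4.2]
grip_width: 0.0093
```

```bash
python3 - <<'E'
from h import *
p,R=pose()
q=rz(-RY)@(p-RO); q[2]+=.019
print("bar in rack",q)   # tcp-based
r=.1755; a0=np.arctan2(35,172)
N=24
prev=None;acc=np.zeros(2);out=[]
s=np.arange(N+1)/N; s=s*s*(3-2*s)
for k in range(N+1):
    a=a0+.93*s[k]; P=np.array([-r*np.sin(a),15e-3+r*np.cos(a)])*1e3
    if prev is not None: out.append((round(P[0]-prev[0],1),round(-(P[1]-prev[1]),1)))
    prev=P
print(out)
E
```

```text
bar in rack [-0.03306615 -0.11422154  0.19070286]
[(np.float64(-0.8), np.float64(0.2)), (np.float64(-2.3), np.float64(0.5)), (np.float64(-3.7), np.float64(0.9)), (np.float64(-4.9), np.float64(1.3)), (np.float64(-6.0), np.float64(1.8)), (np.float64(-6.8), np.float64(2.3)), (np.float64(-7.5), np.float64(2.9)), (np.float64(-8.0), np.float64(3.5)), (np.float64(-8.3), np.float64(4.2)), (np.float64(-8.4), np.float64(4.9)), (np.float64(-8.4), np.float64(5.5)), (np.float64(-8.2), np.float64(6.1)), (np.float64(-7.8), np.float64(6.5)), (np.float64(-7.3), np.float64(6.9)), (np.float64(-6.7), np.float64(7.1)), (np.float64(-6.1), np.float64(7.1)), (np.float64(-5.3), np.float64(6.9)), (np.float64(-4.6), np.float64(6.6)), (np.float64(-3.9), np.float64(6.1)), (np.float64(-3.1), np.float64(5.4)), (np.float64(-2.4), np.float64(4.5)), (np.float64(-1.7), np.float64(3.4)), (np.float64(-1.0), np.float64(2.1)), (np.float64(-0.4), np.float64(0.7))]
```

>>> {"name": "carry_out", "arguments": {
  "targets": [
    [[-1, 0, 0], [0, 0, 0]],
    [[-2.5, 0.5, 0], [0, 0, 0]],
    [[-3.7, 1, 0], [0, 0, 0]],
    [[-5, 1.3, 0], [0, 0, 0]],
    [[-6, 1.8, 0], [0, 0, 0]],
    [[-6.8, 2.3, 0], [0, 0, 0]],
    [[-7.5, 3, 0], [0, 0, 0]],
    [[-8, 3.5, 0], [0, 0, 0]],
    [[-8.3, 4.2, 0], [0, 0, 0]],
    [[-8.4, 5, 0], [0, 0, 0]],
    [[-8.4, 5.5, 0], [0, 0, 0]],
    [[-4, 3, 0], [0, 0, 0]]
  ]
}}

```text
time_s: 6.45
tool_pos: [0.5238, -0.1706, 0.1395]
tool_rot: [-90.0, 0.1, 7.9]
force: [-0.2, -0.5, 1.8]
grip_width: 0.0094
```

```bash
cat >> h.py <<'E'
def tilt():
    p,R=pose(); q=rz(-RY)@(p-RO); q[2]+=.019; x,z=q[0],q[2]-.015
    return q,np.arctan2(-x,z)-np.arctan2(35,172),np.hypot(x,z)
E
python3 - <<'E'
from h import *
import cv2
o=env.get_obs();print(o['tool_pos'],o['tool_rot'],o['force'],o['grip_width'],tilt())
s=env.read_camera("side")[130:270,170:350,::-1]
cv2.imwrite("pics/g.png",cv2.resize(s,None,fx=4,fy=4))
E
```

```text
[ 0.52384501 -0.1705716   0.13954184] [-90.00243472   0.10659988   7.93207277] [-0.24603152 -0.53650694  1.77829367] 0.009355093525897085 (array([-0.10317081, -0.11424963,  0.15854184]), np.float64(0.42245235502283984), np.float64(0.1767723811989432))
```

View pics/g.png

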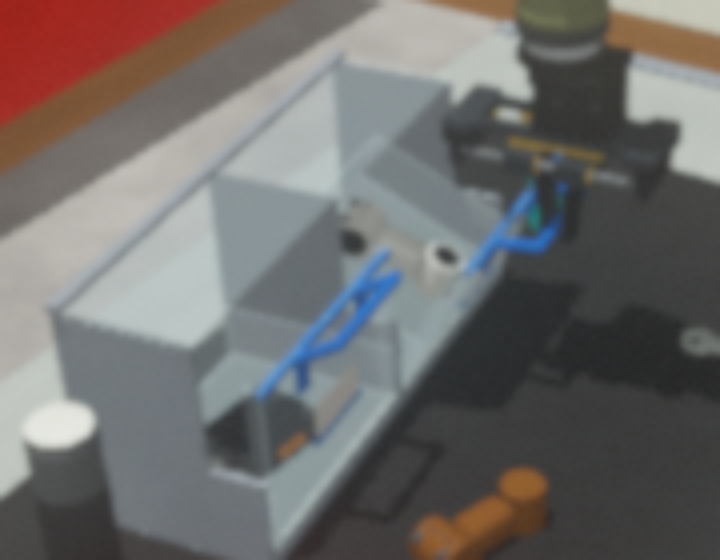

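The right bin is at 0.42 rad and the stem is still lying on its floor. The left bin hasn't changed. Continuing to the stop.

>>> {"name": "carry_out", "arguments": {
  "targets": [
    [[-3, 2.2, 0], [0, 0, 0]],
    [[-6, 4.8, 0], [0, 0, 0]],
    [[-7.5, 6.8, 0], [0, 0, 0]],
    [[-7, 7.2, 0], [0, 0, 0]],
    [[-6.8, 7.6, 0], [0, 0, 0]],
    [[-6.3, 8, 0], [0, 0, 0]],
    [[-5.8, 8, 0], [0, 0, 0]],
    [[-5, 7.8, 0], [0, 0, 0]],
    [[-3.8, 6.3, 0], [0, 0, 0]],
    [[-2.5, 4.5, 0], [0, 0, 0]],
    [[-1.2, 2.4, 0], [0, 0, 0]],
    [[-0.7, 1.3, 0], [0, 0, 0]]
  ]
}}

```text
time_s: 7.7
tool_pos: [0.4714, -0.1778, 0.0748]
tool_rot: [-90.0, -0.1, 8.0]
force: [-0.5, -1.6, 13.1]
grip_width: 0.0089
```

```bash
python3 - <<'E'
from h import *
import cv2
o=env.get_obs();print(o['tool_pos'],o['tool_rot'],o['force'],o['grip_width'],tilt())
s=env.read_camera("side")[130:270,170:350,::-1]
w=env.read_camera("scene")[85:240,205:400,::-1]
cv2.imwrite("pics/h1.png",cv2.resize(s,None,fx=4,fy=4))
cv2.imwrite("pics/h2.png",cv2.resize(w,None,fx=3.8,fy=3.8))
E
```

```text
[ 0.47139601 -0.17776144  0.07483783] [-9.00438021e+01 -7.17260661e-02  7.99386166e+00] [-0.51405166 -1.57830762 13.05935678] 0.008899678002387688 (array([-0.15610984, -0.11402382,  0.09383783]), np.float64(0.9023971791034245), np.float64(0.1748876372208669))
```

View pics/h1.png

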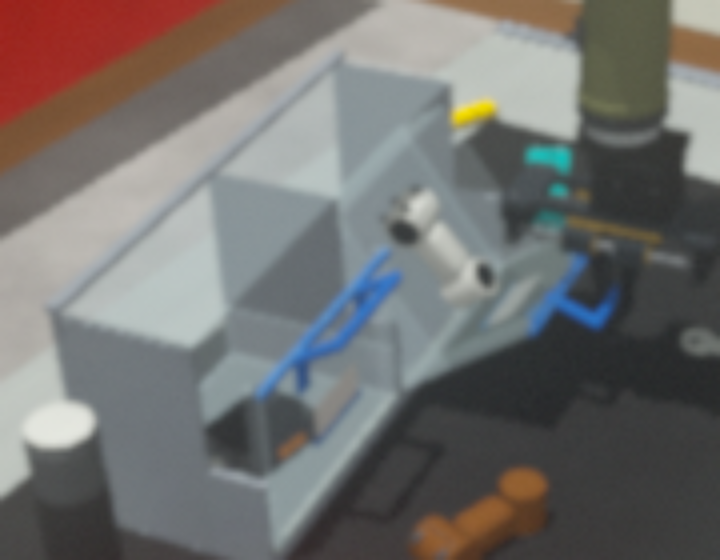

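View pics/h2.png

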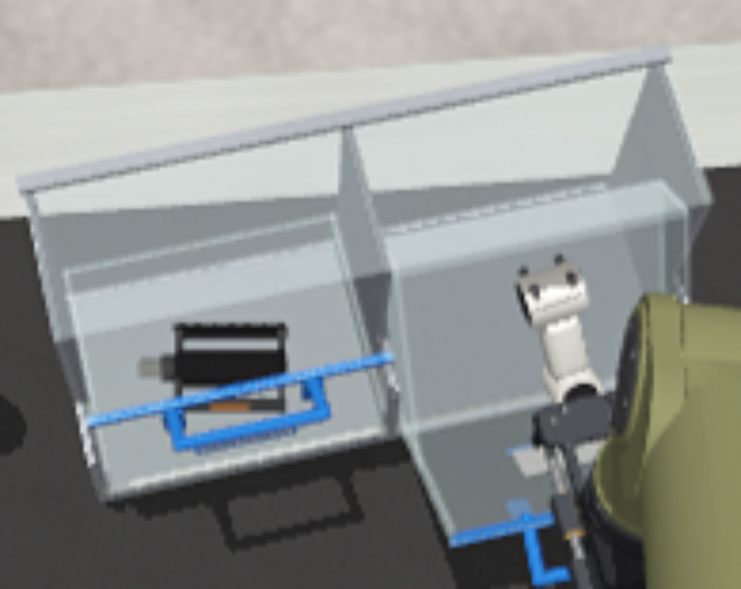

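The lift force of about 13 N at 0.90–0.92 rad shows the bin is at its stop. Releasing, rising and backing off.

>>> {"name": "carry_out", "arguments": {
  "targets": [
    [[0, -0.5, 0], [0, 0, 0]],
    [[0, -0.5, 0], [0, 0, 0]],
    [[0, 0, 0], [0, 0, 0]],
    [[0, 0, 0], [0, 0, 0]],
    [[0, -10, 0], [0, 0, 0]],
    [[0, -15, 0], [0, 0, 0]],
    [[0, -25, 0], [0, 0, 0]],
    [[0, -40, 0], [0, 0, 0]],
    [[0, -45, 0], [0, 0, 0]],
    [[0, -45, 0], [0, 0, 0]],
    [[0, 0, 0], [0, 7, 0]],
    [[0, 0, 0], [0, 8, 0]]
  ],
  "jaw": 0.3
}}

```text
time_s: 9.0
tool_pos: [0.4716, -0.1779, 0.2581]
tool_rot: [-90.1, -0.3, -7.3]
force: [0.3, 0.1, -1.3]
grip_width: 0.0259
```

>>> {"name": "carry_out", "arguments": {
  "targets": [
    [[0, 0, 0], [0, 8, 0]],
    [[0, 0, 0], [0, 8, 0]],
    [[0, 0, 0], [0, 8, 0]],
    [[0, 0, 0], [0, 8, 0]],
    [[0, 0, 0], [0, 8, 0]],
    [[0, 0, 0], [0, 8, 0]],
    [[0, 0, 0], [0, 8, 0]],
    [[0, 0, 0], [0, 8, 0]],
    [[0, 0, 0], [0, 8, 0]],
    [[0, 0, 0], [0, 3, 0]],
    [[0, 0, 0], [0, 0, 0]]
  ],
  "jaw": 1
}}

```text
time_s: 10.1
tool_pos: [0.4707, -0.1776, 0.2559]
tool_rot: [-89.9, -0.1, -82.0]
force: [0.2, -1.2, -0.1]
grip_width: 0.0869
```

```bash
python3 - <<'E'
from h import *
import cv2
o=env.get_obs();print(o['time_s'],o['tool_pos'],o['tool_rot'],o['force'],o['grip_width'],np.round(o['qpos'],1),tilt()[0])
s=env.read_camera("side")[130:270,170:350,::-1]
w=env.read_camera("wrist")[:,:,::-1]
c=env.read_camera("scene")[85:240,205:400,::-1]
cv2.imwrite("pics/i1.png",cv2.resize(s,None,fx=4,fy=4))
cv2.imwrite("pics/i2.png",w)
cv2.imwrite("pics/i3.png",cv2.resize(c,None,fx=3.8,fy=3.8))
E
```

```text
10.1 [ 0.47065836 -0.17764025  0.2559152 ] [-8.99330795e+01 -5.98186084e-02 -8.20057267e+01] [ 0.22082695 -1.17013192 -0.14645957] 0.08688439613394813 [ 52.4   0.9 -34.9  99.7   0.5  79.5 -64.5] [-0.15682324 -0.11380052  0.2749152 ]
```

View pics/i1.png

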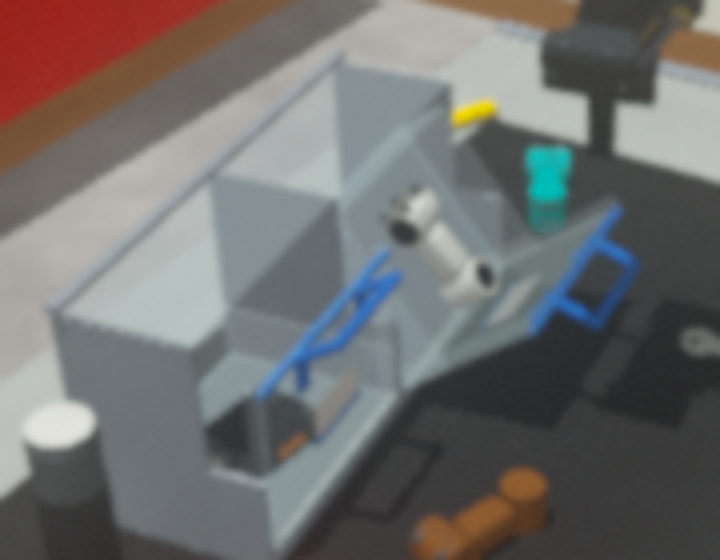

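View pics/i2.png

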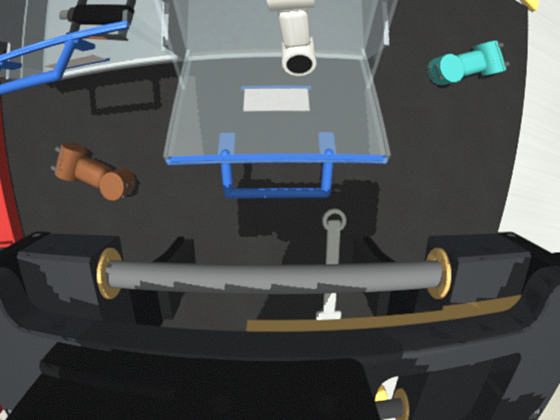

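View pics/i3.png

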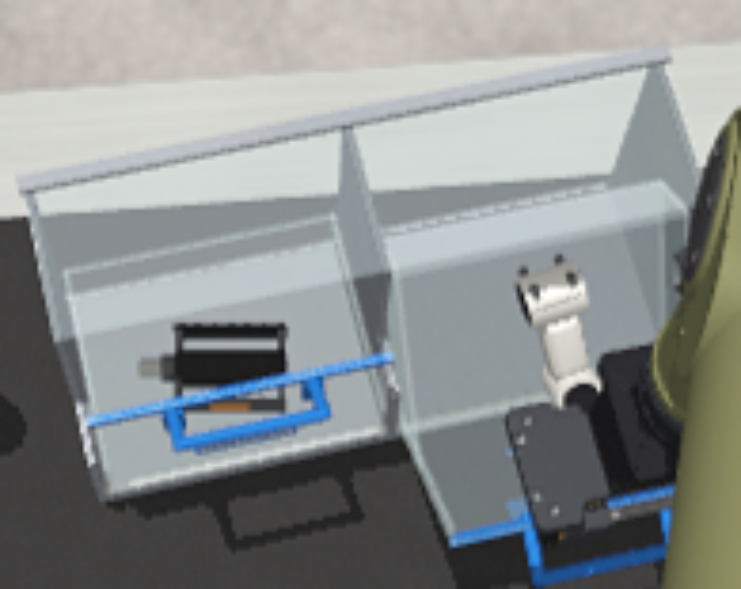

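The right bin stays open at its stop. The stem lies underside-down near the front wall with its steerer clamp toward the handle, and the left bin and pedal haven't moved. I'll tilt the tool 40° and move over the bin mouth for a close look.

>>> {"name": "carry_out", "arguments": {
  "targets": [
    [[0, 0, 0], [8, 0, 0]],
    [[0, 0, 0], [8, 0, 0]],
    [[0, 0, 0], [8, 0, 0]],
    [[0, 0, 0], [8, 0, 0]],
    [[0, 0, 0], [8, 0, 0]],
    [[0, 0, 25], [0, 0, 0]],
    [[0, 0, 25], [0, 0, 0]],
    [[0, 0, 0], [0, 0, 0]],
    [[0, 0, 0], [0, 0, 0]]
  ]
}}

```text
time_s: 11.15
tool_pos: [0.5261, -0.1851, 0.279]
tool_rot: [-52.5, 0.6, -81.3]
force: [0.3, 0.9, -0.2]
grip_width: 0.087
```

```bash
cat >> h.py <<'E'
def projw(X,o):
    c=cam("wrist");p,R=pose(o);Hi=np.linalg.inv(c['hand_eye'])
    X=np.atleast_2d(X); Xt=(X-p)@R; Xc=Xt@Hi[:3,:3].T+Hi[:3,3]
    rr=np.hypot(Xc[:,0],Xc[:,1]);th=np.arctan2(rr,Xc[:,2])
    return np.c_[c['cx']+c['fx']*th*Xc[:,0]/rr,c['cy']+c['fy']*th*Xc[:,1]/rr]
BY=-.1155
def binp(p,th=.92):  # bin-frame pts (hinge origin) -> world
    p=np.atleast_2d(p);c,s=np.cos(th),np.sin(th)
    return rack(np.c_[p[:,0]*c-p[:,2]*s, BY+p[:,1], .015+p[:,0]*s+p[:,2]*c])
def stempts(d,y,psi):
    a=np.linspace(0,2*np.pi,25)
    st=np.c_[-.042+.019*np.cos(a),.019*np.sin(a),0*a]
    L=[st+[0,0,.038],st]
    for yy in(-.022,.022): L.append(np.c_[.042+.02*np.cos(a),0*a+yy,.02+.02*np.sin(a)])
    L.append(np.array([(-.023,-.015,.035),(.022,-.015,.035),(.022,.015,.035),(-.023,.015,.035),(-.023,-.015,.035)]))
    return [binp(l@rz(psi).T+[d,y,.004]) for l in L]
E
python3 - <<'E'
from h import *
import cv2,pickle
o=env.get_obs();print(o['time_s'],o['tool_pos'],o['tool_rot'],o['force'],np.round(o['qpos'],1))
q=rz(-RY)@(o['tool_pos']-RO);print(q)
w=env.read_camera("wrist"); cv2.imwrite("pics/j_w.png",w[:,:,::-1])
pickle.dump(o,open("/tmp/oj.pkl","wb"))
for r in env.outline_of("wrist","stem")[:4]:
    print(r['p'],r['xy'],r['mask'].sum(),w[r['mask']].mean(0)); np.save(f"/tmp/m{int(r['xy'][0])}.npy",r['mask'])
im=w[:,:,::-1].copy()
def dr(P,col):
    cv2.polylines(im,[np.round(projw(P,o)*4).astype(int).reshape(-1,1,2)],False,col,1,shift=2)
for l in stempts(.065,.0,0): dr(l,(0,0,255))
for s in (-1,1):
  dr(binp([(.164,s*.104,.004),(.004,s*.104,.004),(.004,s*.104,.156)]),(0,255,0))
dr(binp([(.004,-.104,.004),(.004,.104,.004)]),(0,255,0))
dr(binp([(-.035,-.05,.172),(-.035,.05,.172)]),(0,255,0))
cv2.imwrite("pics/j_o.png",im)
E
```

```text
11.15 [ 0.52608896 -0.1851424   0.27900539] [-52.49899902   0.59127849 -81.32667167] [ 0.32155752  0.8930954  -0.15955368] [ 46.8 -14.7 -12.4 119.2 -36.5  51.8 -30.4]
[-0.10298943 -0.1289911   0.27900539]
0.98 [275.5, 191.9] 2840 [168.41478873 168.66267606 160.81056338]
0.61 [439.3, 221.0] 1823 [ 70.39934174 165.02742732 157.11190346]
```

View pics/j_o.png

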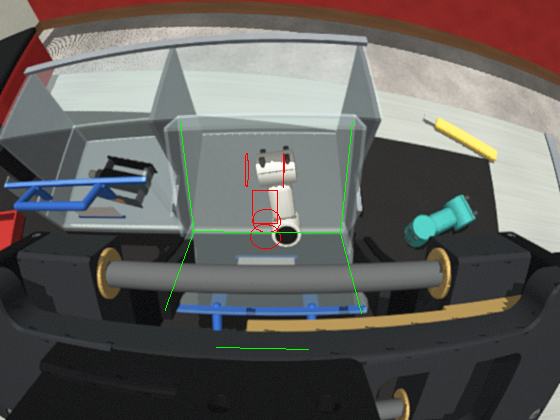

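```bash
cat > fit.py <<'E'
from h import *
import cv2,pickle
from scipy.optimize import minimize
o=pickle.load(open("/tmp/oj.pkl","rb"));m=np.load("/tmp/m275.npy")
S=3
x0,y0,x1,y1=230,130,320,260
M=cv2.resize(m[y0:y1,x0:x1].astype(np.uint8),None,fx=S,fy=S,interpolation=cv2.INTER_LINEAR)
def sil(v):
    a=np.linspace(0,2*np.pi,25);img=np.zeros_like(M)
    c1=np.c_[-.042+.019*np.cos(a),.019*np.sin(a),0*a]; c2=[np.c_[.042+.02*np.cos(a),0*a+yy,.02+.02*np.sin(a)] for yy in(-.022,.022)]
    bx=np.array([(x,y,z) for x in(-.03,.03) for y in(-.015,.015) for z in(.005,.035)])
    for P in (np.r_[c1,c1+[0,0,.04]],np.r_[c2[0],c2[1]],bx):
        q=projw(binp(P@rz(v[2]).T+[v[0],v[1],.004]),o)
        q=((q-[x0,y0]+.5)*S).astype(np.float32); h=cv2.convexHull(q).astype(int)
        cv2.fillConvexPoly(img,h,1)
    return img
def cost(v):
    s=sil(v); return -(s&M).sum()/(s|M).sum()
best=min((minimize(cost,[.065,-.01,p],method='Nelder-Mead',options=dict(initial_simplex=[[.065,-.01,p],[.075,-.01,p],[.065,-.02,p],[.065,-.01,p+.15]],xatol=1e-4,fatol=1e-4)) for p in(-.2,0,.2)),key=lambda r:r.fun)
print(best.x,np.degrees(best.x[2]),best.fun)
E
cat > fitdraw.py <<'E'
from fit import *
w=cv2.imread("pics/j_w.png")
s=cv2.imread("pics/i3.png")
W=cv2.resize(w[100:280,180:380],None,fx=4,fy=4,interpolation=cv2.INTER_CUBIC)
W=W[:600]
for l in stempts(*best.x):
    cv2.polylines(W,[np.round((projw(l,o)-[180,100]+.5)*4).astype(int).reshape(-1,1,2)],False,(0,0,255),1)
cv2.imwrite("pics/k.png",W)
# scene
for l in stempts(*best.x):
    cv2.polylines(s,[np.round((proj(cam('scene'),l)-[205,85]+.5)*3.8).astype(int).reshape(-1,1,2)],False,(0,0,255),1)
cv2.imwrite("pics/k2.png",s)
E
python3 fitdraw.py
```

```text
[0.09277778 0.03444444 0.26666667] 15.278874536821952 0.0fit.py:18: RuntimeWarning: overflow encountered in scalar negative
  s=sil(v); return -(s&M).sum()/(s|M).sum()
```

View pics/k.png

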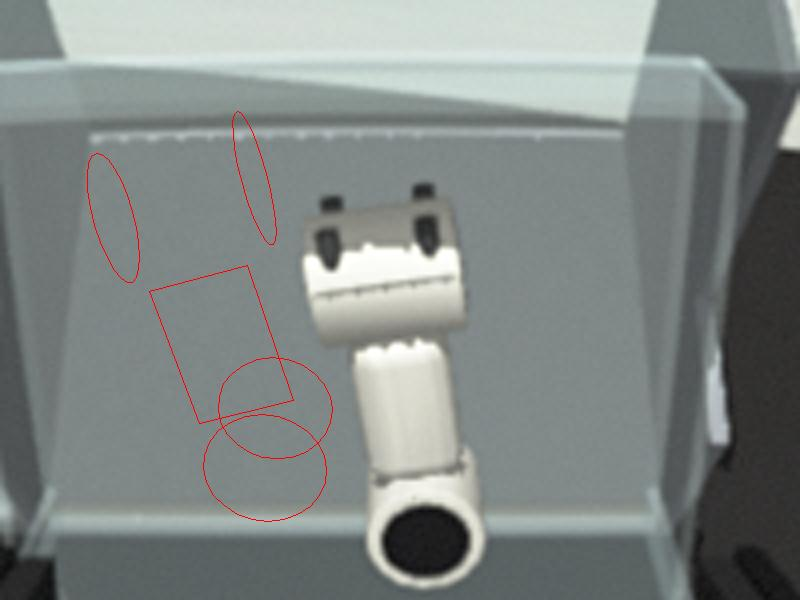

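View pics/k2.png

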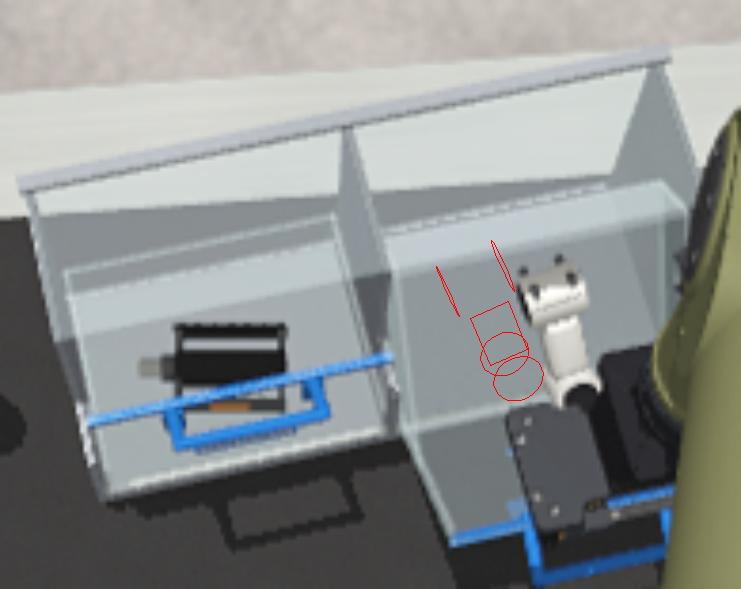

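```bash
sed -i 's/return -(s&M).sum()\/(s|M).sum()/return -float((s\&M).sum())\/float((s|M).sum())/' fit.py; python3 fitdraw.py
```

```text
[ 0.06872757 -0.01995936  0.1334434 ] 7.645743538563253 -0.9159039320494984
```

View pics/k.png

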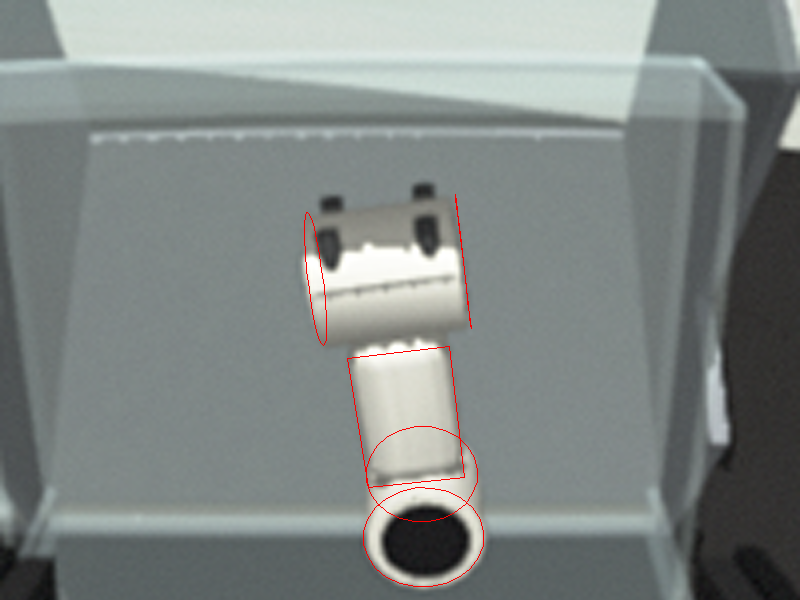

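View pics/k2.png

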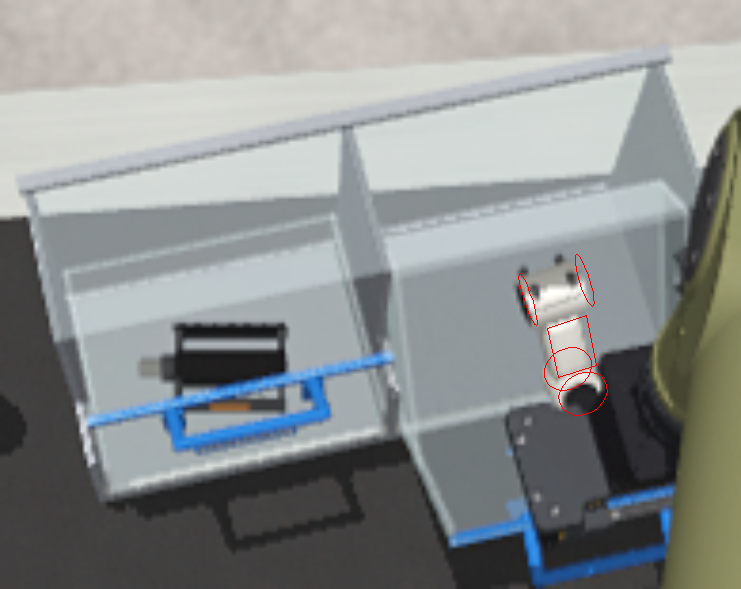

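The fit matches the wrist view (IoU 0.92): stem in bin axes d ≈ 68 mm, y ≈ -19 mm, yaw 7.6°. The scene view agrees to about 3 mm. Next I'll work out the pregrasp.

```bash
cat >> h.py <<'E'
def stemR(psi,th=.92):
    return rz(RY)@Ro.from_euler('y',-th).as_matrix()@rz(psi)
def grasp(d,y,psi,back,h=.025,phi=12.7,sx=0.0,th=.92):
    Rs=stemR(psi,th); g=binp(rz(psi)@np.array([sx,0,h])+[d,y,.004],th)[0]
    f=np.radians(phi); x=-Rs[:,1]; ya=-Rs[:,2]*np.cos(f)-Rs[:,0]*np.sin(f)
    RT=np.c_[x,ya,np.cross(x,ya)]
    return g+ya*(.019-back),RT
def delta(P,RT):
    p,R=pose(); return np.round(R.T@(P-p)*1e3,1),np.round(Ro.from_matrix(R.T@RT).as_rotvec(degrees=True),2)
E
python3 - <<'E'
from h import *
for b in (.1,.0):
    P,RT=grasp(.068,-.0185,.133,b)
    print(b,np.round(P,4),np.round(Ro.from_matrix(RT).as_euler('xyz',degrees=True),1),delta(P,RT))
# shift in tool axes after rotation
P,RT=grasp(.068,-.0185,.133,.1); p,R=pose(); print(np.round(RT.T@(P-p)*1e3,1))
E
```

```text
0.1 [ 0.5947 -0.1781  0.1486] [-50.2  -6.1 -77.3] (array([  4.6, 145.2, -23.4]), array([ 2.51, -7.39, -2.68]))
0.0 [ 0.6589 -0.172   0.0721] [-50.2  -6.1 -77.3] (array([  8.9, 245. , -18.7]), array([ 2.51, -7.39, -2.68]))
[ -5.7 144.  -29.7]
```

>>> {"name": "carry_out", "arguments": {
  "targets": [
    [[0, 0, 0], [2.5, -7.4, -2.7]],
    [[-1.5, 30, -7.5], [0, 0, 0]],
    [[-1.5, 35, -7.5], [0, 0, 0]],
    [[-1.5, 35, -7.5], [0, 0, 0]],
    [[-1.2, 30, -7.2], [0, 0, 0]],
    [[0, 14, 0], [0, 0, 0]],
    [[0, 0, 0], [0, 0, 0]],
    [[0, 0, 0], [0, 0, 0]]
  ]
}}

```text
time_s: 12.05
tool_pos: [0.5951, -0.1784, 0.1492]
tool_rot: [-50.2, -6.1, -77.4]
force: [-0.4, -0.8, 0.2]
grip_width: 0.0872
```

```bash
python3 - <<'E'
from h import *
import cv2,pickle
o=env.get_obs();print(o['time_s'],o['tool_pos'],o['tool_rot'],o['force'],np.round(o['qpos'],1))
w=env.read_camera("wrist"); cv2.imwrite("pics/j_w.png",w[:,:,::-1])
pickle.dump(o,open("/tmp/oj.pkl","wb"))
r=env.outline_of("wrist","stem"); print([(a['p'],a['xy'],a['mask'].sum()) for a in r])
im=w[:,:,::-1].copy()
for l in stempts(.068,-.0185,.133):
    cv2.polylines(im,[np.round(projw(l,o)).astype(int).reshape(-1,1,2)],False,(0,0,255),1)
cv2.imwrite("pics/l.png",im)
P,RT=grasp(.068,-.0185,.133,0); print(delta(P,RT))
E
```

```text
12.05 [ 0.59511978 -0.17837175  0.14923321] [-50.20548017  -6.06765735 -77.35582851] [-0.43079753 -0.82546855  0.20890997] [ 40.6  -1.5 -14.8 125.3 -46.3  28.  -13.3]
[(0.9, [270.9, 188.2], np.int64(6396))]
(array([ -1.3, 101. ,  -1.9]), array([-0.11,  0.02,  0.13]))
```

View pics/l.png

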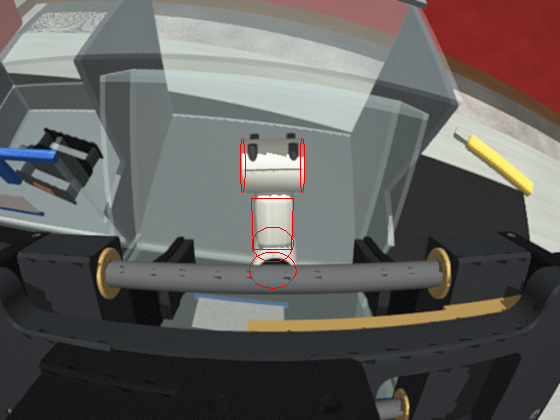

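The overlay sits on the stem, centred between the fingers (272 against 273). Descending.

>>> {"name": "carry_out", "arguments": {
  "targets": [
    [[-0.5, 15, -1], [0, 0, 0]],
    [[-0.5, 15, -1], [0, 0, 0]],
    [[0, 15, 0], [0, 0, 0]],
    [[0, 15, 0], [0, 0, 0]],
    [[0, 10, 0], [0, 0, 0]],
    [[0, 10, 0], [0, 0, 0]],
    [[0, 0, 0], [0, 0, 0]],
    [[0, 0, 0], [0, 0, 0]]
  ]
}}

```text
time_s: 12.95
tool_pos: [0.6454, -0.1728, 0.0872]
tool_rot: [-50.2, -6.1, -77.3]
force: [0.8, -0.0, -0.1]
grip_width: 0.0872
```

```bash
python3 - <<'E'
from h import *
import cv2,pickle
o=env.get_obs();print(o['time_s'],o['tool_pos'],o['tool_rot'],o['force'],np.round(o['qpos'],1))
w=env.read_camera("wrist"); s=env.read_camera("side")[130:270,170:350,::-1]
im=w[:,:,::-1].copy()
for l in stempts(.068,-.0185,.133):
    cv2.polylines(im,[np.round(projw(l,o)).astype(int).reshape(-1,1,2)],False,(0,0,255),1)
cv2.imwrite("pics/m.png",np.hstack([cv2.resize(im,(400,300)),cv2.resize(s,(386,300))]))
P,RT=grasp(.068,-.0185,.133,0); print(delta(P,RT))
E
```

```text
12.95 [ 0.64539124 -0.17282754  0.08715368] [-50.16534772  -6.09437801 -77.34532026] [ 0.79136204 -0.01520771 -0.10450245] [ 38.7   9.5 -17.3 122.7 -52.5  18.7  -6.6]
(array([ 0.3, 20.5,  0.3]), array([-0.08,  0.02,  0.08]))
```

View pics/m.png

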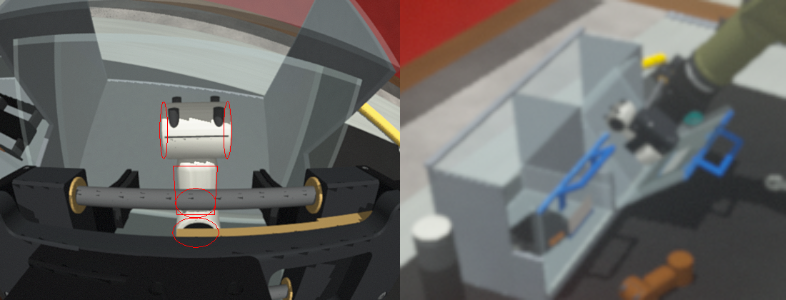

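>>> {"name": "carry_out", "arguments": {
  "targets": [
    [[0, 5, 0], [0, 0, 0]],
    [[0, 5, 0], [0, 0, 0]],
    [[0, 5, 0], [0, 0, 0]],
    [[0, 5, 0], [0, 0, 0]],
    [[0, 0, 0], [0, 0, 0]],
    [[0, 0, 0], [0, 0, 0]]
  ]
}}

```text
time_s: 13.65
tool_pos: [0.6583, -0.1712, 0.0713]
tool_rot: [-50.2, -6.1, -77.3]
force: [0.1, 0.1, 0.7]
grip_width: 0.0868
```

>>> {"name": "carry_out", "arguments": {
  "targets": [
    [[0, 0, 0], [0, 0, 0]],
    [[0, 0, 0], [0, 0, 0]],
    [[0, 0, 0], [0, 0, 0]],
    [[0, 0, 0], [0, 0, 0]],
    [[0, 0, 0], [0, 0, 0]],
    [[0, 0, 0], [0, 0, 0]],
    [[0, 0, 0], [0, 0, 0]]
  ],
  "jaw": 0,
  "squeeze": 30
}}

```text
time_s: 14.35
tool_pos: [0.6583, -0.1714, 0.0717]
tool_rot: [-50.2, -6.1, -77.3]
force: [-0.3, 0.9, -0.7]
grip_width: 0.0389
```

```bash
python3 - <<'E'
from h import *
import cv2,pickle
o=env.get_obs();print(o['time_s'],o['tool_pos'],o['tool_rot'],o['force'],o['grip_width'],np.round(o['qpos'],1))
cv2.imwrite("pics/n.png",env.read_camera("wrist")[:,:,::-1])
P,RT=grasp(.068,-.0185,.133,0); print(delta(P,RT))
E
```

```text
14.35 [ 0.65829616 -0.17137405  0.07167531] [-50.17174511  -6.0897995  -77.32964753] [-0.34826202  0.86192199 -0.72691604] 0.03891354448491978 [ 38.6  12.4 -18.3 121.7 -54.1  16.6  -4.7]
(array([ 0.7, -0. ,  0.6]), array([-0.06,  0.01,  0.04]))
```

View pics/n.png

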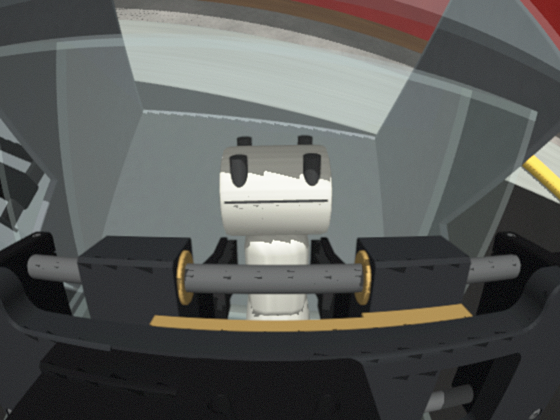

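The fingers are still closing: there's a gap on both sides of the body, which spans about 247–308. Waiting.

>>> {"name": "carry_out", "arguments": {
  "targets": [
    [[0, 0, 0], [0, 0, 0]],
    [[0, 0, 0], [0, 0, 0]],
    [[0, 0, 0], [0, 0, 0]],
    [[0, 0, 0], [0, 0, 0]],
    [[0, 0, 0], [0, 0, 0]],
    [[0, 0, 0], [0, 0, 0]]
  ]
}}

```text
time_s: 15.0
tool_pos: [0.6584, -0.1716, 0.0718]
tool_rot: [-50.2, -6.1, -77.4]
force: [0.5, -0.4, 0.3]
grip_width: 0.0296
```

```bash
python3 - <<'E'
from h import *
# lift along bin +z in tool axes
p,R=pose(); Rb=stemR(0)
o=env.get_obs();print(o['force'],o['grip_width'],o['wrist_torque'])
print("bin z in tool",R.T@Rb[:,2],"bin x",R.T@Rb[:,0],"world up",R.T@[0,0,1],"rack -x",R.T@(rz(RY)@[-1,0,0]))
E
```

```text
[ 0.45472898 -0.43534285  0.26229628] 0.02962043476096896 [-0.1900145   0.57725131 -0.10923968]
bin z in tool [ 0.00101494 -0.97579594 -0.21868069] bin x [ 0.13296185 -0.21660749  0.967162  ] world up [ 0.10639954 -0.76349012  0.63699449] rack -x [-0.07974348 -0.64511965 -0.75990895]
```

The stem is gripped at 29.6 mm, matching its 30 mm body. Lifting straight out, and measuring the tray from the stored view afterwards.

>>> {"name": "carry_out", "arguments": {
  "targets": [
    [[0, -5, 0], [0, 0, 0]],
    [[0, -10, 0], [0, 0, 0]],
    [[0, -15, 0], [0, 0, 0]],
    [[0, -20, 0], [0, 0, 0]],
    [[0, -20, 0], [0, 0, 0]],
    [[0, -20, 0], [0, 0, 0]],
    [[0, -20, 0], [0, 0, 0]],
    [[0, -15, 0], [0, 0, 0]],
    [[0, -10, 0], [0, 0, 0]],
    [[0, 0, 0], [0, 0, 0]]
  ]
}}

```text
time_s: 16.0
tool_pos: [0.571, -0.1801, 0.176]
tool_rot: [-50.1, -6.2, -77.4]
force: [0.2, -0.9, -1.7]
grip_width: 0.0298
```

```bash
python3 - <<'E'
from h import *
import cv2
o=env.get_obs();print(o['time_s'],o['tool_pos'],o['tool_rot'],o['force'],o['grip_width'],np.round(o['qpos'],1))
s=env.read_camera("side"); cv2.imwrite("pics/p_side.png",cv2.resize(s[100:400,120:400,::-1],None,fx=2,fy=2))
c=cam("scene")
im=cv2.imread("pics/a_scene.png")
m=np.load("/tmp/tray_170.npy").astype(np.uint8)|np.load("/tmp/crank_143.npy").astype(np.uint8)
def bpn(uv,z): return np.array([bp(c,u,v,z) for u,v in uv])
hull=cv2.convexHull(np.argwhere(m)[:,::-1].astype(np.float32))[:,0]
W=bpn(hull,.025)[:,:2].astype(np.float32)
r=cv2.minAreaRect(W*1000);print("tray rect",r,cv2.boxPoints(r))
k=np.load("/tmp/crank_143.npy");W2=bpn(cv2.convexHull(np.argwhere(k)[:,::-1].astype(np.float32))[:,0],.015)[:,:2].astype(np.float32)
print("crank",cv2.minAreaRect(W2*1000))
E
```

```text
16.0 [ 0.5710215  -0.18014322  0.17596522] [-50.11967182  -6.18350486 -77.38225694] [ 0.15169284 -0.92386765 -1.71440438] 0.029849933648620347 [ 41.5  -6.4 -13.4 126.3 -44.6  32.4 -14.8]
tray rect ((423.47808837890625, 370.51788330078125), (287.995849609375, 216.52667236328125), 13.566389083862305) [[258.10236 441.98267]
 [308.89343 231.49738]
 [588.8538  299.0531 ]
 [538.06274 509.5384 ]]
crank ((386.7889099121094, 435.1810302734375), (201.71127319335938, 38.75224685668945), 10.512590408325195)
```

View pics/p_side.png

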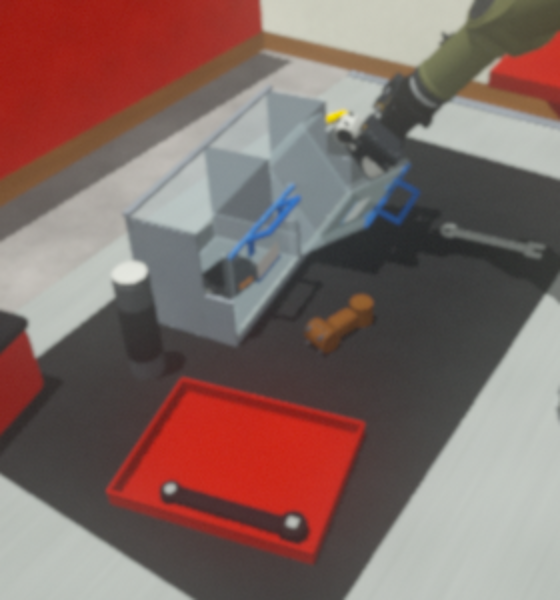

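Stem held (29.8 mm, about 1.7 N of weight). The tray is at (0.424, 0.370), yaw 13.6°; the crank is at tray y ≈ +71, so y from -100 to +45 is free. I'll plan a levelled carry to tray (0, -28).

```bash
cat >> h.py <<'E'
TY=np.radians(13.6); TO=np.array([.4235,.3705,0.])
def placeR(yaw,phi=12.7):
    Rs=rz(yaw); f=np.radians(phi); x=-Rs[:,1]; ya=-Rs[:,2]*np.cos(f)-Rs[:,0]*np.sin(f)
    return np.c_[x,ya,np.cross(x,ya)]
def rows(P,RT,n,nr=None):
    """n rows; straight world line, constant-axis rotation over the first nr rows"""
    nr=nr or n;p,R=pose(); rv=Ro.from_matrix(R.T@RT).as_rotvec(degrees=True)/nr
    out=[];Rc=R
    for k in range(n):
        sh=Rc.T@(P-p)/n*1e3; t=rv if k<nr else 0*rv
        out.append([list(np.round(sh,1)),list(np.round(t,1))]); Rc=Rc@Ro.from_rotvec(t,degrees=True).as_matrix()
    return out
E
python3 - <<'E'
from h import *
p,R=pose()
for r in rows(np.array([.53,-.12,.30]),placeR(TY),9): print([[float(a) for a in b] for b in r])
E
```

```text
[[-6.0, -13.1, 7.0], [-5.8, 0.1, 0.7]]
[[-6.1, -13.7, 5.7], [-5.8, 0.1, 0.7]]
[[-6.3, -14.1, 4.2], [-5.8, 0.1, 0.7]]
[[-6.5, -14.4, 2.8], [-5.8, 0.1, 0.7]]
[[-6.7, -14.5, 1.3], [-5.8, 0.1, 0.7]]
[[-6.8, -14.5, -0.2], [-5.8, 0.1, 0.7]]
[[-7.0, -14.3, -1.7], [-5.8, 0.1, 0.7]]
[[-7.2, -14.0, -3.1], [-5.8, 0.1, 0.7]]
[[-7.4, -13.5, -4.5], [-5.8, 0.1, 0.7]]
```

>>> {"name": "carry_out", "arguments": {
  "targets": [
    [[-6, -13, 7], [-5.8, 0.1, 0.7]],
    [[-6, -13.7, 5.7], [-5.8, 0.1, 0.7]],
    [[-6.3, -14, 4.2], [-5.8, 0.1, 0.7]],
    [[-6.5, -14.4, 2.8], [-5.8, 0.1, 0.7]],
    [[-6.7, -14.5, 1.3], [-5.8, 0.1, 0.7]],
    [[-6.8, -14.5, 0], [-5.8, 0.1, 0.7]],
    [[-7, -14.3, -1.7], [-5.8, 0.1, 0.7]],
    [[-7.2, -14, -3], [-5.8, 0.1, 0.7]],
    [[-7.4, -13.5, -4.5], [-5.8, 0.1, 0.7]],
    [[0, 0, 0], [0, 0, 0]]
  ]
}}

```text
time_s: 17.05
tool_pos: [0.5323, -0.1178, 0.295]
tool_rot: [-101.3, 0.3, -76.2]
force: [1.0, 0.4, -2.1]
grip_width: 0.0296
```

```bash
python3 - <<'E'
from h import *
import cv2
o=env.get_obs();print(o['time_s'],o['tool_pos'],o['tool_rot'],o['force'],o['grip_width'],np.round(o['qpos'],1))
print(Ro.from_matrix(placeR(TY)).as_euler('xyz',degrees=True))
T=TO+rz(TY)@[0,-.028,0]; print(T)
P=T+[0,0,.20]+placeR(TY)[:,1]*.019
for r in rows(P,placeR(TY),12,3): print([[float(a) for a in b] for b in r])
E
```

```text
17.05 [ 0.53228774 -0.1178177   0.29495135] [-101.34327138    0.3188497   -76.22383376] [ 0.9782821   0.35631486 -2.11051273] 0.02962850484027398 [ 31.3  14.6 -29.6  82.2   9.9  96.  -74.3]
[-102.7    0.   -76.4]
[0.43008398 0.34328509 0.        ]
[[-39.3, 9.4, 2.4], [-0.5, 0.1, -0.1]]
[[-39.3, 9.3, 2.4], [-0.5, 0.1, -0.1]]
[[-39.3, 9.2, 2.5], [-0.5, 0.1, -0.1]]
[[-39.4, 9.1, 2.5], [-0.0, 0.0, -0.0]]
[[-39.4, 9.1, 2.5], [-0.0, 0.0, -0.0]]
[[-39.4, 9.1, 2.5], [-0.0, 0.0, -0.0]]
[[-39.4, 9.1, 2.5], [-0.0, 0.0, -0.0]]
[[-39.4, 9.1, 2.5], [-0.0, 0.0, -0.0]]
[[-39.4, 9.1, 2.5], [-0.0, 0.0, -0.0]]
[[-39.4, 9.1, 2.5], [-0.0, 0.0, -0.0]]
[[-39.4, 9.1, 2.5], [-0.0, 0.0, -0.0]]
[[-39.4, 9.1, 2.5], [-0.0, 0.0, -0.0]]
```

>>> {"name": "carry_out", "arguments": {
  "targets": [
    [[-39, 6, 2.5], [-0.5, 0, 0]],
    [[-39, 6, 2.5], [-0.5, 0, 0]],
    [[-39, 6, 2.5], [-0.4, 0, 0]],
    [[-39.4, 9, 2.5], [0, 0, 0]],
    [[-39.4, 9, 2.5], [0, 0, 0]],
    [[-39.4, 9, 2.5], [0, 0, 0]],
    [[-39.4, 9, 2.5], [0, 0, 0]],
    [[-39.4, 9, 2.5], [0, 0, 0]],
    [[-39.4, 12, 2.5], [0, 0, 0]],
    [[-39.4, 12, 2.5], [0, 0, 0]],
    [[-39.4, 12, 2.5], [0, 0, 0]],
    [[-39.4, 12, 2.5], [0, 0, 0]]
  ]
}}

```text
time_s: 18.25
tool_pos: [0.4241, 0.3401, 0.1805]
tool_rot: [-102.7, 0.1, -76.6]
force: [1.0, 0.1, -1.6]
grip_width: 0.0297
```

>>> {"name": "carry_out", "arguments": {
  "targets": [
    [[0, 0, 0], [0, 0, 0]],
    [[0, 0, 0], [0, 0, 0]]
  ]
}}

```text
time_s: 18.45
tool_pos: [0.4235, 0.3396, 0.1807]
tool_rot: [-102.8, 0.1, -76.4]
force: [0.4, -0.9, -2.2]
grip_width: 0.0298
```

```bash
python3 - <<'E'
from h import *
import cv2
o=env.get_obs();print(o['time_s'],o['tool_pos'],o['tool_rot'],o['force'],o['grip_width'],np.round(o['qpos'],1))
T=TO+rz(TY)@[0,-.028,0]; RT=placeR(TY)
print(delta(T+[0,0,.15]+RT[:,1]*.019,RT), [np.round(pose()[1].T@v,2) for v in np.eye(3)])
s=env.read_camera("side"); cv2.imwrite("pics/q_s.png",cv2.resize(s[220:400,140:340,::-1],None,fx=3.3,fy=3.3))
cv2.imwrite("pics/q_w.png",env.read_camera("wrist")[:,:,::-1])
E
```

```text
18.45 [0.4234943  0.33955404 0.18073432] [-1.02779241e+02  8.61837111e-02 -7.63644743e+01] [ 0.38563326 -0.87675327 -2.19470877] 0.029791405555276915 [  -2.3   21.8  -44.7   90.7    8.2   84.5 -124.3]
(array([-2. , 47.4, 13.9]), array([ 0.08,  0.05, -0.08])) [array([ 0.24, -0.22,  0.95]), array([-0.97, -0.05,  0.23]), array([-0.  , -0.98, -0.22])]
```

View pics/q_s.png

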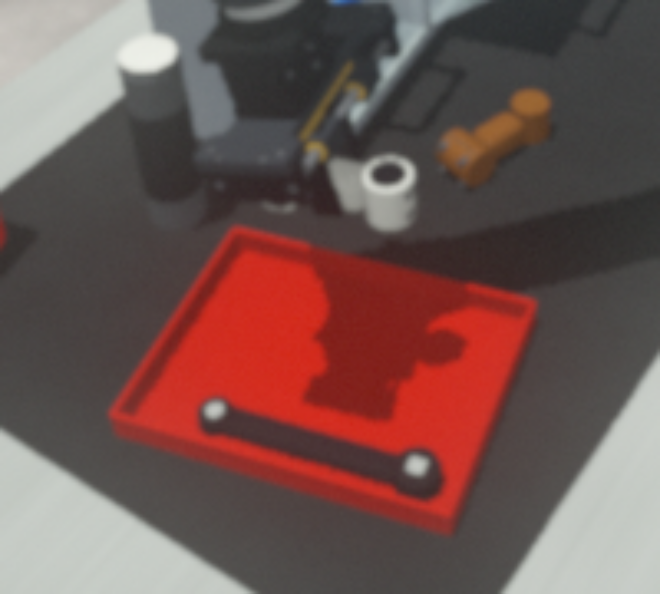

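View pics/q_w.png

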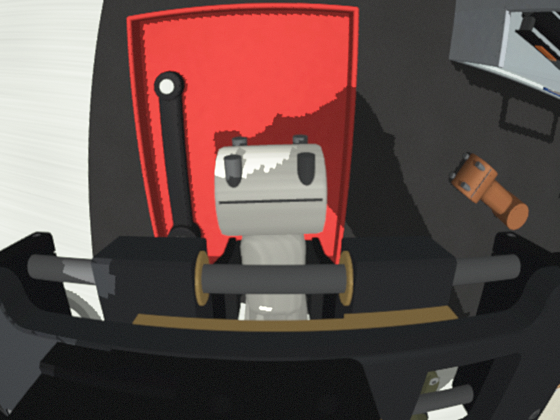

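The stem hangs upright, ring up, with the same in-hand pose as at the grasp (bar clamp rows 144–236, before 146–236). The tray floor below is clear and the crank is at cols 160–185. Lowering to about 15 mm above the floor.

>>> {"name": "carry_out", "arguments": {
  "targets": [
    [[-1, 25, 6], [0, 0, 0]],
    [[-1, 30, 7.2], [0, 0, 0]],
    [[0, 30, 7.2], [0, 0, 0]],
    [[0, 30, 7.2], [0, 0, 0]],
    [[0, 22, 5.4], [0, 0, 0]],
    [[0, 15, 3.7], [0, 0, 0]],
    [[0, 0, 0], [0, 0, 0]],
    [[0, 0, 0], [0, 0, 0]]
  ]
}}

```text
time_s: 19.35
tool_pos: [0.427, 0.3418, 0.0264]
tool_rot: [-102.7, 0.1, -76.6]
force: [0.4, -0.0, -1.5]
grip_width: 0.0299
```

```bash
python3 - <<'E'
from h import *
import cv2
o=env.get_obs();print(o['time_s'],o['tool_pos'],o['tool_rot'],o['force'],o['grip_width'],np.round(o['qpos'],1))
T=TO+rz(TY)@[0,-.028,0]; RT=placeR(TY)
print(delta(T+[0,0,.028]+RT[:,1]*.019,RT))
s=env.read_camera("side"); cv2.imwrite("pics/r_s.png",cv2.resize(s[240:400,160:320,::-1],None,fx=3.7,fy=3.7))
E
```

```text
19.35 [0.4270017  0.3417547  0.02639744] [-1.02684277e+02  8.35124536e-02 -7.65655878e+01] [ 0.38607088 -0.00373726 -1.45220651] 0.029860959692344535 [  -5.3   31.2  -41.4   98.2   14.4   69.4 -127.3]
(array([-0.7, 16.7,  2.9]), array([-0.02, -0.14, -0.12]))
```

View pics/r_s.png

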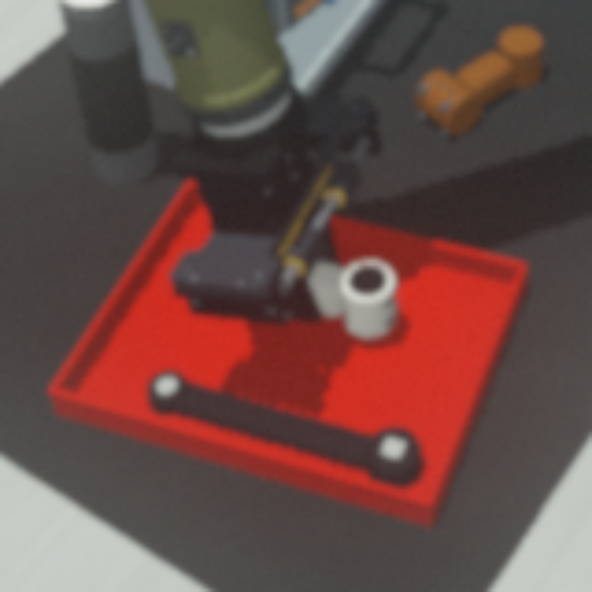

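>>> {"name": "carry_out", "arguments": {
  "targets": [
    [[0, 5, 1.1], [0, 0, 0]],
    [[0, 4, 0.9], [0, 0, 0]],
    [[0, 2, 0.4], [0, 0, 0]],
    [[0, 0, 0], [0, 0, 0]],
    [[0, 1, 0.2], [0, 0, 0]],
    [[0, 0, 0], [0, 0, 0]]
  ]
}}

```text
time_s: 20.0
tool_pos: [0.426, 0.342, 0.0133]
tool_rot: [-102.7, 0.1, -76.5]
force: [0.2, 0.5, -1.9]
grip_width: 0.0302
```

>>> {"name": "carry_out", "arguments": {
  "targets": [
    [[0, 1, 0.2], [0, 0, 0]],
    [[0, 0, 0], [0, 0, 0]],
    [[0, 1, 0.2], [0, 0, 0]],
    [[0, 0, 0], [0, 0, 0]]
  ]
}}

```text
time_s: 20.4
tool_pos: [0.4261, 0.342, 0.0114]
tool_rot: [-102.7, 0.1, -76.5]
force: [0.6, -0.1, -1.3]
grip_width: 0.0298
```

>>> {"name": "carry_out", "arguments": {
  "targets": [
    [[0, 1, 0.2], [0, 0, 0]],
    [[0, 0, 0], [0, 0, 0]]
  ]
}}

```text
time_s: 20.6
tool_pos: [0.4261, 0.3421, 0.0113]
tool_rot: [-102.7, 0.0, -76.5]
force: [-1.1, -0.2, 5.2]
grip_width: 0.0298
```

>>> {"name": "carry_out", "arguments": {
  "targets": [
    [[0, 1, 0.2], [0, 0, 0]],
    [[0, 0, 0], [0, 0, 0]]
  ]
}}

```text
time_s: 20.8
tool_pos: [0.4261, 0.342, 0.0112]
tool_rot: [-102.7, 0.0, -76.5]
force: [-0.8, -1.3, 10.5]
grip_width: 0.03
```

```bash
python3 - <<'E'
from h import *
import cv2
o=env.get_obs();print(o['time_s'],o['tool_pos'],o['force'],o['wrist_torque'])
s=env.read_camera("side"); cv2.imwrite("pics/s_s.png",cv2.resize(s[290:360,200:300,::-1],None,fx=7,fy=7,interpolation=cv2.INTER_CUBIC))
E
```

```text
20.8 [0.42608104 0.34204448 0.01123775] [-0.83644443 -1.31826334 10.47948599] [-0.74496036  0.61816049  0.15936929]
```

View pics/s_s.png

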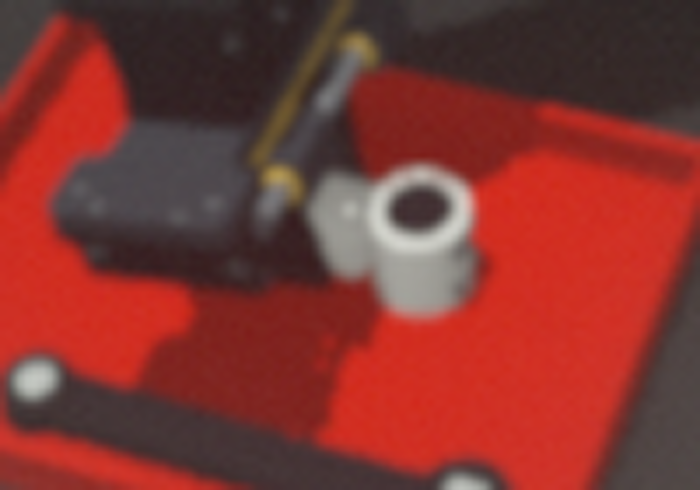

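The stem is on the floor: contact at TCP z 11 mm, 10 N up. Easing off the load and releasing.

>>> {"name": "carry_out", "arguments": {
  "targets": [
    [[0, -1, -0.2], [0, 0, 0]],
    [[0, -0.5, 0], [0, 0, 0]],
    [[0, 0, 0], [0, 0, 0]]
  ]
}}

```text
time_s: 21.15
tool_pos: [0.4261, 0.342, 0.0113]
tool_rot: [-102.7, 0.1, -76.5]
force: [-0.6, -0.7, 5.9]
grip_width: 0.0299
```

>>> {"name": "carry_out", "arguments": {
  "targets": [
    [[0, 0, 0], [0, 0, 0]],
    [[0, 0, 0], [0, 0, 0]],
    [[0, 0, 0], [0, 0, 0]],
    [[0, 0, 0], [0, 0, 0]],
    [[0, 0, 0], [0, 0, 0]],
    [[0, 0, 0], [0, 0, 0]],
    [[0, 0, 0], [0, 0, 0]],
    [[0, 0, 0], [0, 0, 0]]
  ],
  "jaw": 0.75
}}

```text
time_s: 21.95
tool_pos: [0.4261, 0.3419, 0.0108]
tool_rot: [-102.7, 0.1, -76.5]
force: [-0.3, 0.1, 0.5]
grip_width: 0.0652
```

>>> {"name": "carry_out", "arguments": {
  "targets": [
    [[0, -10, -2.2], [0, 0, 0]],
    [[0, -20, -4.4], [0, 0, 0]],
    [[0, -40, -9], [0, 0, 0]],
    [[0, -48, -11], [0, 0, 0]],
    [[0, -48, -11], [0, 0, 0]],
    [[0, -48, -11], [0, 0, 0]],
    [[0, 0, 0], [0, 0, 0]]
  ]
}}

```text
time_s: 22.65
tool_pos: [0.428, 0.3448, 0.2382]
tool_rot: [-102.1, 0.3, -76.5]
force: [-0.1, 0.9, 0.6]
grip_width: 0.0651
```

```bash
python3 - <<'E'
from h import *
import cv2
o=env.get_obs();print(o['time_s'],o['tool_pos'],o['tool_rot'],o['force'],o['grip_width'],np.round(o['qpos'],1))
s=env.read_camera("side")[:,:,::-1]; w=env.read_camera("wrist")[:,:,::-1]
cv2.imwrite("pics/t_s.png",np.hstack([cv2.resize(s[230:400,160:330],(420,420)),cv2.resize(w,(380,285))if 0 else cv2.resize(w,(560,420))[:, :380]]))
cv2.imwrite("pics/t_c.png",env.read_camera("scene")[:,:,::-1])
p,R=pose();print([np.round(R.T@v,2) for v in np.eye(3)])
E
```

```text
22.65 [0.42799941 0.3447979  0.23816766] [-102.05313689    0.31958089  -76.46726088] [-0.12648241  0.91399253  0.55848526] 0.06514803486730072 [  -2.1   19.9  -45.5   85.9    7.2   89.9 -124.2]
[array([ 0.23, -0.21,  0.95]), array([-0.97, -0.05,  0.23]), array([-0.  , -0.98, -0.22])]
```

View pics/t_s.png

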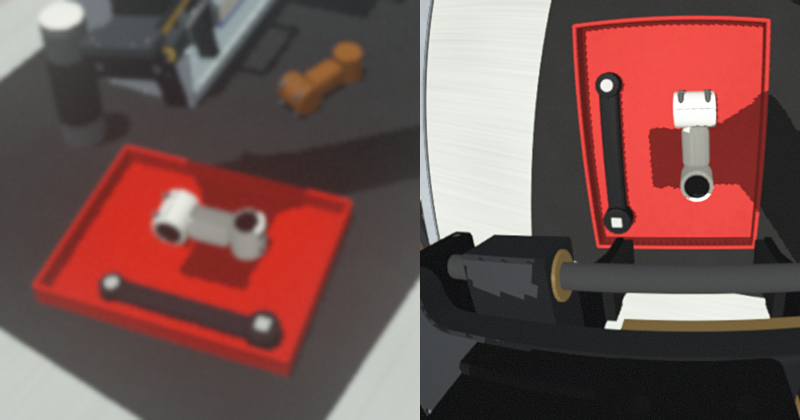

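View pics/t_c.png

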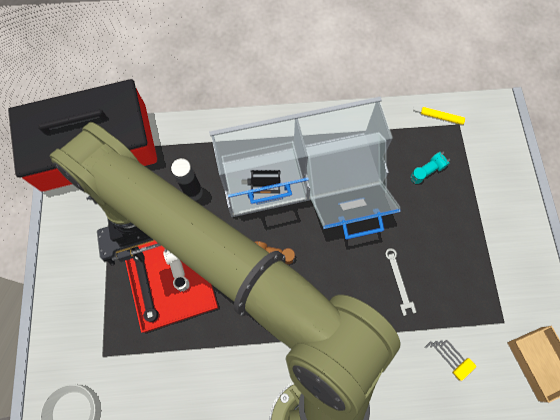

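The stem lies flat and ring up in the tray (about px 697,145 in the wrist inset), and the crank hasn't moved. The right bin is still open and the left one shut. Going back to the right handle.

```bash
python3 - <<'E'
from h import *
RT=rz(RY)@Ro.from_euler('x',-90,degrees=True).as_matrix()
P=np.array([.4714,-.1778,.25])
for r in rows(P,RT,12): print([[float(a) for a in b] for b in r])
E
```

```text
[[43.0, -0.2, -6.6], [0.9, -7.0, -0.8]]
[[41.8, 0.2, -11.8], [0.9, -7.0, -0.8]]
[[40.1, 0.6, -16.9], [0.9, -7.0, -0.8]]
[[37.7, 0.8, -21.6], [0.9, -7.0, -0.8]]
[[34.8, 1.0, -26.1], [0.9, -7.0, -0.8]]
[[31.3, 1.0, -30.1], [0.9, -7.0, -0.8]]
[[27.4, 0.9, -33.8], [0.9, -7.0, -0.8]]
[[23.0, 0.7, -36.9], [0.9, -7.0, -0.8]]
[[18.4, 0.5, -39.4], [0.9, -7.0, -0.8]]
[[13.4, 0.1, -41.4], [0.9, -7.0, -0.8]]
[[8.3, -0.4, -42.7], [0.9, -7.0, -0.8]]
[[3.0, -1.0, -43.4], [0.9, -7.0, -0.8]]
```

>>> {"name": "carry_out", "arguments": {
  "targets": [
    [[43, 0, -6.6], [0.9, -7, -0.8]],
    [[42, 0, -12], [0.9, -7, -0.8]],
    [[40, 0.6, -17], [0.9, -7, -0.8]],
    [[37.7, 0.8, -21.6], [0.9, -7, -0.8]],
    [[34.8, 1, -26], [0.9, -7, -0.8]],
    [[31.3, 1, -30], [0.9, -7, -0.8]],
    [[27.4, 1, -33.8], [0.9, -7, -0.8]],
    [[23, 0.7, -37], [0.9, -7, -0.8]],
    [[18.4, 0.5, -39.4], [0.9, -7, -0.8]],
    [[13.4, 0, -41.4], [0.9, -7, -0.8]],
    [[8.3, -0.4, -42.7], [0.9, -7, -0.8]],
    [[3, -1, -43.4], [0.9, -7, -0.8]]
  ],
  "jaw": 0.3
}}

```text
time_s: 24.0
tool_pos: [0.4628, -0.1704, 0.2479]
tool_rot: [-89.8, -0.1, 6.6]
force: [0.9, 0.3, -0.6]
grip_width: 0.0262
```

>>> {"name": "carry_out", "arguments": {
  "targets": [
    [[0, 0, 0], [0, 0, 0]],
    [[0, 0, 0], [0, 0, 0]]
  ]
}}

```text
time_s: 24.2
tool_pos: [0.4629, -0.1697, 0.2476]
tool_rot: [-89.8, -0.1, 6.1]
force: [0.7, 0.8, 0.5]
grip_width: 0.0259
```

```bash
python3 - <<'E'
from h import *
import cv2
o=env.get_obs();print(o['time_s'],o['tool_pos'],o['tool_rot'],o['force'],o['grip_width'],np.round(o['qpos'],1))
RT=rz(RY)@Ro.from_euler('x',-90,degrees=True).as_matrix()
print(delta(np.array([.4714,-.1778,.15]),RT))
im=env.read_camera("wrist")[:,:,::-1].copy()
b=projw(binp([(-.035,-.05,.172),(-.035,.05,.172)]),o);print(b)
cv2.line(im,*[tuple(int(v) for v in q) for q in b],(0,0,255),1)
cv2.imwrite("pics/u.png",im)
E
```

```text
24.2 [ 0.46288124 -0.16966752  0.24758726] [-8.97728864e+01 -5.29687478e-02  6.10192554e+00] [0.6937741  0.78044609 0.53900044] 0.025853945904759368 [ 41.1  -0.5 -23.6 101.9  -0.5  78.7  23.7]
(array([ 7.5, 97.6, -9.4]), array([-0.23, -1.95,  0.06]))
[[279.17051637 250.81931805]
 [276.16421111 155.45165724]]
```

View pics/u.png

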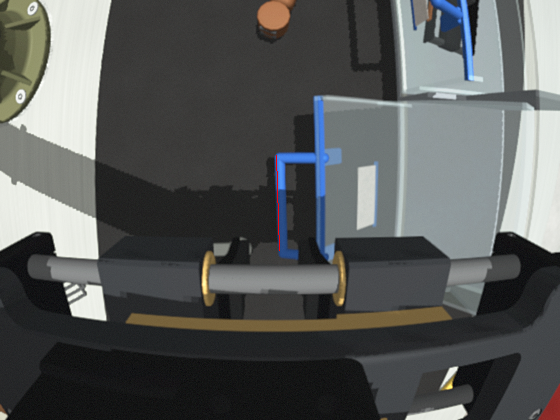

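The bar (column about 282) is where I released it. Aligning, then descending.

>>> {"name": "carry_out", "arguments": {
  "targets": [
    [[7.5, 0, -9.4], [0, -1.9, 0]],
    [[0, 40, 0], [0, 0, 0]],
    [[0, 40, 0], [0, 0, 0]],
    [[0, 15, 0], [0, 0, 0]],
    [[0, 0, 0], [0, 0, 0]],
    [[0, 0, 0], [0, 0, 0]]
  ]
}}

```text
time_s: 24.85
tool_pos: [0.4734, -0.1758, 0.1548]
tool_rot: [-89.9, -0.2, 8.4]
force: [-0.2, -0.0, 1.1]
grip_width: 0.026
```

```bash
python3 - <<'E'
from h import *
import cv2
o=env.get_obs();print(o['time_s'],o['tool_pos'],o['tool_rot'],o['force'],o['grip_width'])
RT=rz(RY)@Ro.from_euler('x',-90,degrees=True).as_matrix()
print(delta(np.array([.4714,-.1778,.076]),RT))
cv2.imwrite("pics/v.png",env.read_camera("wrist")[:,:,::-1])
E
```

```text
24.85 [ 0.47340809 -0.17580282  0.15478791] [-89.9134455   -0.22675286   8.35330359] [-0.17222132 -0.01232934  1.07487374] 0.025970411593342166
(array([-2.6, 78.8, -1.8]), array([-0.09,  0.3 ,  0.23]))
```

View pics/v.png

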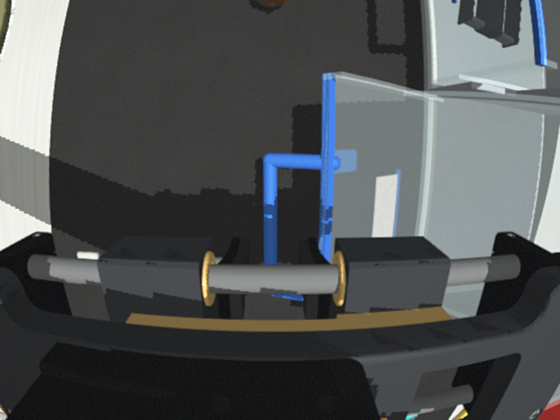

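>>> {"name": "carry_out", "arguments": {
  "targets": [
    [[-2.6, 0, -1.8], [0, 0, 0]],
    [[0, 25, 0], [0, 0, 0]],
    [[0, 25, 0], [0, 0, 0]],
    [[0, 15, 0], [0, 0, 0]],
    [[0, 10, 0], [0, 0, 0]],
    [[0, 3, 0], [0, 0, 0]],
    [[0, 0, 0], [0, 0, 0]]
  ]
}}

```text
time_s: 25.6
tool_pos: [0.4714, -0.1794, 0.077]
tool_rot: [-90.0, -0.3, 8.2]
force: [-0.3, -0.1, 0.2]
grip_width: 0.0261
```

>>> {"name": "carry_out", "arguments": {
  "targets": [
    [[0, 0, 0], [0, 0, 0]],
    [[0, 0, 0], [0, 0, 0]],
    [[0, 0, 0], [0, 0, 0]],
    [[0, 0, 0], [0, 0, 0]],
    [[0, 0, 0], [0, 0, 0]]
  ],
  "jaw": 0,
  "squeeze": 15
}}

```text
time_s: 26.1
tool_pos: [0.4717, -0.1794, 0.0771]
tool_rot: [-90.0, -0.3, 8.2]
force: [-0.7, 0.9, 3.3]
grip_width: 0.0096
```

```bash
python3 - <<'E'
from h import *
import cv2
o=env.get_obs();print(o['time_s'],o['tool_pos'],o['tool_rot'],o['force'],o['grip_width'],tilt())
r=.1755;a0=np.arctan2(35,172);N=34
s=np.arange(N+1)/N; s=s*s*(3-2*s)
a=a0+.92*(1-s); X=-r*np.sin(a)*1e3;Z=r*np.cos(a)*1e3
print([(round(float(x),1),round(float(-z),1)) for x,z in zip(np.diff(X),np.diff(Z))])
cv2.imwrite("pics/w.png",cv2.resize(env.read_camera("side")[130:270,200:380,::-1],None,fx=4,fy=4))
E
```

```text
26.1 [ 0.47167161 -0.17942537  0.07712037] [-89.97809969  -0.30276531   8.23817162] [-0.71706858  0.87798567  3.26829138] 0.009587256332849537 (array([-0.15606996, -0.11570995,  0.09612037]), np.float64(0.8907111968770897), np.float64(0.1758929986691363))
[(0.2, -0.4), (0.5, -1.1), (0.9, -1.7), (1.2, -2.3), (1.6, -2.9), (1.9, -3.4), (2.3, -3.8), (2.6, -4.1), (3.0, -4.4), (3.4, -4.6), (3.7, -4.8), (4.1, -4.9), (4.4, -4.9), (4.7, -4.9), (5.0, -4.8), (5.3, -4.7), (5.5, -4.5), (5.7, -4.3), (5.8, -4.0), (5.9, -3.7), (5.9, -3.4), (5.9, -3.1), (5.8, -2.7), (5.6, -2.4), (5.3, -2.1), (5.0, -1.8), (4.7, -1.5), (4.2, -1.3), (3.7, -1.0), (3.2, -0.8), (2.6, -0.6), (1.9, -0.4), (1.2, -0.2), (0.4, -0.1)]
```

View pics/w.png

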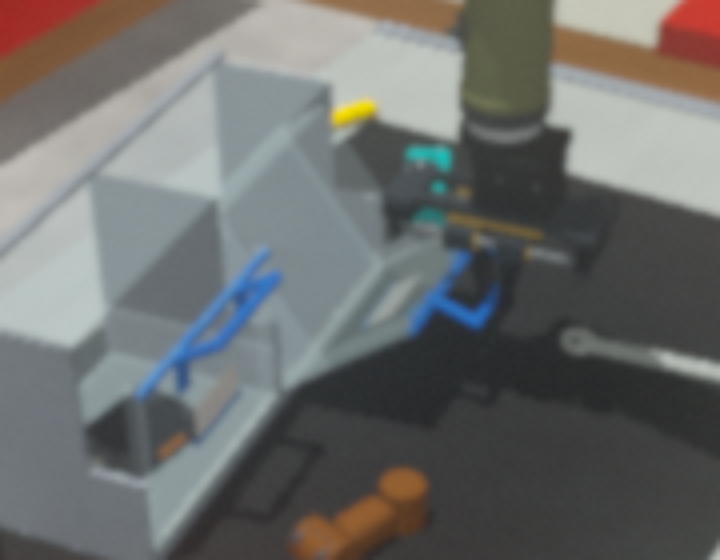

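The empty right bin's bar is gripped (9.6 mm). Easing it shut along the arc.

>>> {"name": "carry_out", "arguments": {
  "targets": [
    [[0.3, -0.5, 0], [0, 0, 0]],
    [[0.5, -1, 0], [0, 0, 0]],
    [[1, -1.7, 0], [0, 0, 0]],
    [[1.2, -2.3, 0], [0, 0, 0]],
    [[1.6, -3, 0], [0, 0, 0]],
    [[2, -3.4, 0], [0, 0, 0]],
    [[2.3, -3.8, 0], [0, 0, 0]],
    [[2.6, -4.1, 0], [0, 0, 0]],
    [[3, -4.4, 0], [0, 0, 0]],
    [[3.4, -4.6, 0], [0, 0, 0]],
    [[3.7, -4.8, 0], [0, 0, 0]],
    [[4, -5, 0], [0, 0, 0]]
  ]
}}

```text
time_s: 27.35
tool_pos: [0.4957, -0.1758, 0.1156]
tool_rot: [-89.9, -0.1, 8.2]
force: [-2.0, -1.5, 0.1]
grip_width: 0.009
```

>>> {"name": "carry_out", "arguments": {
  "targets": [
    [[4.4, -5, 0], [0, 0, 0]],
    [[4.7, -5, 0], [0, 0, 0]],
    [[5, -4.8, 0], [0, 0, 0]],
    [[5.3, -4.7, 0], [0, 0, 0]],
    [[5.5, -4.5, 0], [0, 0, 0]],
    [[5.7, -4.3, 0], [0, 0, 0]],
    [[5.8, -4, 0], [0, 0, 0]],
    [[5.9, -3.7, 0], [0, 0, 0]],
    [[5.9, -3.4, 0], [0, 0, 0]],
    [[4.5, -2.3, 0], [0, 0, 0]],
    [[2.5, -1.2, 0], [0, 0, 0]],
    [[0, 0, 0], [0, 0, 0]]
  ]
}}

```text
time_s: 28.55
tool_pos: [0.5514, -0.1675, 0.1584]
tool_rot: [-89.9, -0.3, 8.3]
force: [-0.6, -1.5, 1.9]
grip_width: 0.0095
```

```bash
python3 - <<'E'
from h import *
o=env.get_obs();print(o['time_s'],o['tool_pos'],o['tool_rot'],o['force'],o['grip_width'],tilt())
r=.1755;a0=np.arctan2(35,172);N=16
t0=tilt()[1]
s=np.arange(N+1)/N; s=s*s*(3-2*s)
a=a0+t0*(1-s); X=-r*np.sin(a)*1e3;Z=r*np.cos(a)*1e3
print([(round(float(x),1),round(float(-z),1)) for x,z in zip(np.diff(X),np.diff(Z))])
E
```

```text
28.55 [ 0.55143718 -0.16749971  0.15837345] [-89.924508    -0.28799962   8.26146522] [-0.62900417 -1.51187522  1.88254502] 0.009518945470977034 (array([-0.07542035, -0.11507195,  0.17737345]), np.float64(0.23408827371269594), np.float64(0.17903453808363778))
[(0.4, -0.2), (1.2, -0.5), (1.9, -0.8), (2.4, -1.0), (2.9, -1.2), (3.2, -1.3), (3.5, -1.3), (3.6, -1.2), (3.7, -1.2), (3.6, -1.0), (3.3, -0.9), (3.0, -0.8), (2.6, -0.6), (2.0, -0.4), (1.3, -0.3), (0.5, -0.1)]
```

>>> {"name": "carry_out", "arguments": {
  "targets": [
    [[0.8, -0.4, 0], [0, 0, 0]],
    [[1.6, -0.7, 0], [0, 0, 0]],
    [[2.2, -0.9, 0], [0, 0, 0]],
    [[2.8, -1.1, 0], [0, 0, 0]],
    [[3.2, -1.2, 0], [0, 0, 0]],
    [[3.5, -1.3, 0], [0, 0, 0]],
    [[3.6, -1.2, 0], [0, 0, 0]],
    [[3.7, -1.2, 0], [0, 0, 0]],
    [[3.6, -1, 0], [0, 0, 0]],
    [[3.2, -0.9, 0], [0, 0, 0]],
    [[2.5, -0.7, 0], [0, 0, 0]],
    [[1.5, -0.4, 0], [0, 0, 0]]
  ]
}}

```text
time_s: 29.75
tool_pos: [0.5828, -0.1629, 0.1695]
tool_rot: [-89.9, -0.2, 8.3]
force: [-0.7, 1.2, 1.1]
grip_width: 0.0095
```

>>> {"name": "carry_out", "arguments": {
  "targets": [
    [[1.5, -0.3, 0], [0, 0, 0]],
    [[1.5, -0.3, 0], [0, 0, 0]],
    [[1, -0.2, 0], [0, 0, 0]],
    [[1, -0.2, 0], [0, 0, 0]],
    [[0, 0, 0], [0, 0, 0]],
    [[0, 0, 0], [0, 0, 0]]
  ]
}}

```text
time_s: 30.35
tool_pos: [0.5877, -0.1622, 0.1706]
tool_rot: [-89.9, -0.3, 8.3]
force: [0.3, 1.9, 0.6]
grip_width: 0.0091
```

```bash
python3 - <<'E'
from h import *
o=env.get_obs();print(o['time_s'],o['tool_pos'],o['tool_rot'],o['force'],o['grip_width'],tilt())
E
```

```text
30.35 [ 0.58765569 -0.16219072  0.17056054] [-89.92076269  -0.25746126   8.25056839] [0.25902509 1.94309281 0.5955732 ] 0.009144927109154996 (array([-0.03881527, -0.11488721,  0.18956054]), np.float64(0.01805265813432061), np.float64(0.17882395918471702))
```

>>> {"name": "carry_out", "arguments": {
  "targets": [
    [[1, -0.2, 0], [0, 0, 0]],
    [[1, -0.2, 0], [0, 0, 0]],
    [[1, -0.2, 0], [0, 0, 0]],
    [[1, -0.2, 0], [0, 0, 0]],
    [[0, 0, 0], [0, 0, 0]],
    [[0, 0, 0], [0, 0, 0]]
  ]
}}

```text
time_s: 30.95
tool_pos: [0.5917, -0.1617, 0.1713]
tool_rot: [-89.9, -0.3, 8.3]
force: [-0.9, 3.5, 1.2]
grip_width: 0.0092
```

>>> {"name": "carry_out", "arguments": {
  "targets": [
    [[0.8, 0, 0], [0, 0, 0]],
    [[0.8, 0, 0], [0, 0, 0]],
    [[0, 0, 0], [0, 0, 0]]
  ]
}}

```text
time_s: 31.25
tool_pos: [0.5932, -0.1614, 0.1716]
tool_rot: [-89.9, -0.3, 8.2]
force: [-1.3, 3.2, 4.1]
grip_width: 0.0092
```

>>> {"name": "carry_out", "arguments": {
  "targets": [
    [[0.8, 0, 0], [0, 0, 0]],
    [[0, 0, 0], [0, 0, 0]]
  ]
}}

```text
time_s: 31.45
tool_pos: [0.5934, -0.1614, 0.1716]
tool_rot: [-89.9, -0.2, 8.2]
force: [-3.1, 4.4, 6.1]
grip_width: 0.0094
```

>>> {"name": "carry_out", "arguments": {
  "targets": [
    [[0.8, 0, 0], [0, 0, 0]],
    [[0, 0, 0], [0, 0, 0]]
  ]
}}

```text
time_s: 31.65
tool_pos: [0.5934, -0.1614, 0.1716]
tool_rot: [-89.9, -0.1, 8.2]
force: [-4.6, 2.8, 7.9]
grip_width: 0.0091
```

```bash
python3 - <<'E'
from h import *
import cv2
o=env.get_obs();print(o['time_s'],o['force'],tilt())
c=env.read_camera("scene")[85:225,205:400,::-1]
a=cv2.imread("pics/a_scene.png")[85:225,205:400]
cv2.imwrite("pics/x.png",cv2.resize(np.hstack([a,c]),None,fx=2.05,fy=2.05,interpolation=cv2.INTER_CUBIC))
E
```

```text
31.65 [-4.59256123  2.83555491  7.87742569] (array([-0.03301314, -0.11494038,  0.19060372]), np.float64(-0.014918568125247306), np.float64(0.1786799775891169))
```

View pics/x.png

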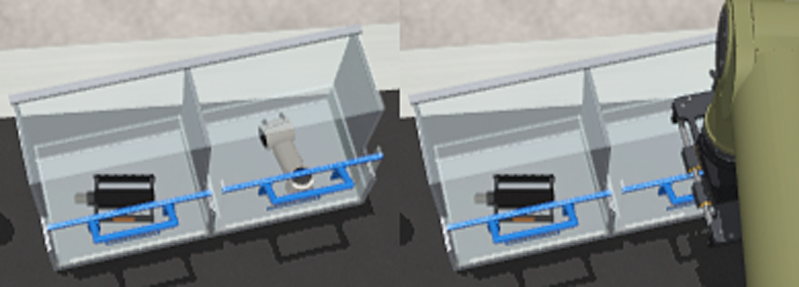

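The bin is back at its stop: rack x -33.0 mm against -33.1 when first gripped shut, and it now resists with force. Releasing, rising and backing off.

>>> {"name": "carry_out", "arguments": {
  "targets": [
    [[0, 0, 0], [0, 0, 0]],
    [[0, 0, 0], [0, 0, 0]],
    [[0, 0, 0], [0, 0, 0]],
    [[0, 0, 0], [0, 0, 0]],
    [[0, 0, 0], [0, 0, 0]],
    [[0, -10, 0], [0, 0, 0]],
    [[0, -20, 0], [0, 0, 0]],
    [[0, -30, 0], [0, 0, 0]],
    [[0, -30, 0], [0, 0, 0]],
    [[-20, 0, -25], [0, 0, 0]],
    [[-30, 0, -35], [0, 0, 0]],
    [[-30, 0, -35], [0, 0, 0]]
  ],
  "jaw": 0.3
}}

```text
time_s: 32.9
tool_pos: [0.5285, -0.2677, 0.2622]
tool_rot: [-90.0, -0.3, 8.4]
force: [0.7, -0.7, 0.4]
grip_width: 0.0263
```

>>> {"name": "carry_out", "arguments": {
  "targets": [
    [[-30, 0, -38], [0, 0, 0]],
    [[-30, 0, -38], [0, 0, 0]],
    [[-30, 0, -38], [0, 0, 0]],
    [[-20, 0, -30], [0, 0, 0]],
    [[0, 0, 0], [0, 0, 0]],
    [[0, 0, 0], [0, 0, 0]]
  ]
}}

```text
time_s: 33.5
tool_pos: [0.44, -0.4261, 0.2608]
tool_rot: [-89.9, -0.3, 8.1]
force: [0.3, 1.7, 0.0]
grip_width: 0.0258
```

```bash
python3 - <<'E'
from h import *
import cv2
o=env.get_obs();print(o['time_s'],o['tool_pos'],o['force'])
c=env.read_camera("scene")[:,:,::-1]; s=env.read_camera("side")[:,:,::-1]
cv2.imwrite("pics/y_c.png",c); cv2.imwrite("pics/y_s.png",s)
a=cv2.imread("pics/a_scene.png")
d=np.abs(c.astype(int)-a).max(2)
print("diff right handle region",[int((d[y0:y1,x0:x1]>40).sum()) for x0,y0,x1,y1 in((225,160,308,215),(306,160,392,200),(240,165,285,190),(128,245,162,325),(165,155,205,200),(380,240,420,320))])
E
```

```text
33.5 [ 0.44002156 -0.4261168   0.26075625] [0.25478478 1.67319062 0.00617964]
diff right handle region [0, 109, 0, 0, 0, 0]
```

View pics/y_c.png

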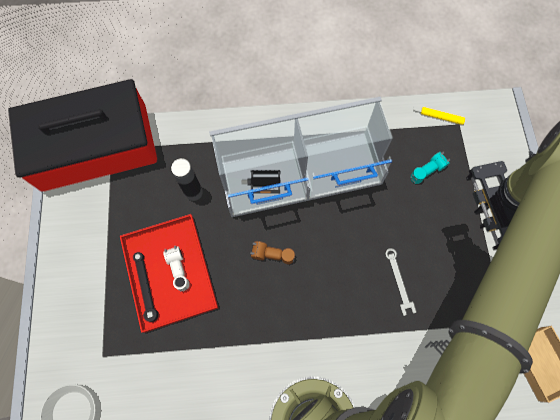

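View pics/y_s.png

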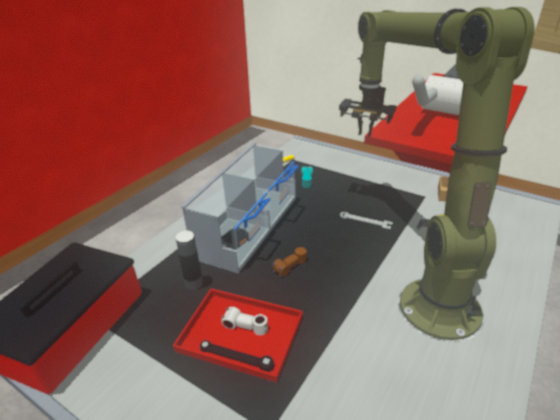

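The scene matches the start picture: no changed pixels at the left bin, pedal, crank, spray can or wrench. The 109 changed pixels in the right bin's area I take to be the missing stem. The stem is flat in the tray at px (176,270). Handing in.

```bash
python3 - <<'E'
from cell import env
print(env.sign_off())
E
```

```text
the job is handed in; nothing more can be done
None
```

The silver stem is in the red job tray and the right bin, which held it, is shut again. I signed off after about 33.5 s of the 72 s. The sign-off gives no verdict, so the results below are my own checks.

- **Opening:** I tilted the right bin forward by its handle until it met the stop. The arm's pose read 0.90 rad (stop at 0.92), and the bin pushed back with about 13 N and stayed open when released.
- **Stem:** I lifted it out and lowered it ring side up onto the tray floor. Contact showed at about 10 N, and I eased most of that off before opening the fingers. It lies along the tray, clear of the crank.
- **Closing:** I eased the bin shut with the handle held the whole way. The handle ended at -33.0 mm from the rack front, against -33.1 mm when first gripped shut, and the bin resisted there.
- **Everything else:** comparing the first and last scene pictures, no pixels changed around the left bin, pedal, crank, spray can or wrench. In the right bin's area 109 pixels changed. I put that down to the stem being gone but didn't check them one by one.

Two checks disagreed slightly. The scene and wrist cameras differed by about 3 mm on where the stem lay in the bin, and it touched the tray floor about 2 mm higher than I had calculated. Neither affected the result.

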